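Twist the top cup off the nested stack and secure it on the filling stand

TASK

Take the blue cup off the nested cup stack: turn it counter-clockwise to free its two ears from the steel hooks, and lift it out. Stand it upright in the middle of the round black pad of the filling stand and let go, then slide the keeper along its bar by the orange knob until its red pointer is on the yellow line, so that the cup is held in ready for filling. Leave the tape roll, the cork block and the screwdriver where they are.

Things in the scene. Friction and masses are not known exactly. Their poses are not given: they have to be found in the camera images.
- cup_center (a point): Centre of the blue cup (on its axis, half-way up). Round, open at the top, 105 mm high, 60 g. Axes: z up to the rim, x through its two ears. The lower 45 mm taper (48 mm across at the foot, 54 mm at the taper's top) and nest in the cup below with 2.5 mm of play all round; the shoulder is 7.5 mm below this point. Nothing holds the cup but its weight and the hooks.
- cup_grip (a point): Point on the cup's axis to grip round, 32 mm above its centre: from the shoulder, 39.5 mm lower, to the rim, 20.5 mm higher, the outside is a straight cylinder 64 mm across, walls 2.5 mm. Grip from above, any direction, best with the jaws closing across the ears' line. Axes as the cup.
- cup: The blue cup; origin at the centre of its foot's underside, 52.5 mm below its centre. Two ears, opposite at its +x and -x, 12 mm wide, 5 mm high, stand just above the shoulder and reach 38.5 mm from the axis. At the start the cup sits upright in the stack with both ears under the hooks.
- stack: Stack holder: black round foot 124 mm across, fixed to the bench, with two grey cups of the same shape nested in it (fixed) and the blue cup on top. Origin: centre of the foot's underside; z up. The blue cup's shoulder rests on the upper grey rim 177 mm up; its own rim is at 237 mm. Two steel straps rise at +x and -x, 41 to 45 mm from the axis, 18 mm wide, and end in inward hooks.
- hooks (a point): Point on the stack's axis at the tops of the two hooks, 188.5 mm above the bench. The hooks (4 mm thick) reach in over the ears to 33.5 mm from the axis. The cup has 2 mm of upward play under them; turned 35 degrees or more counter-clockwise seen from above (50 to 90 is safe) it lifts straight out, and is clear of the cup below after 50 mm. A cheek on each hook blocks turning clockwise.
- stand: Filling stand, fixed to the bench: grey plate 130 mm (x) by 270 mm (y), 10 mm thick. Origin: centre of its underside; z up. Pad at its -y end; a steel bar 12 mm thick runs along y at x = +45 mm, 36 mm up, between end posts (51 mm high) at y = +-127 mm; the keeper slides on this bar.
- pad (a point): Centre of the top of the round black pad, 72 mm across, where the foot of the cup shall stand; 12 mm above the bench. Axes as the stand.
- mark (a point): Middle of the yellow line across the stand's plate (40 mm long along x, 6 mm wide), 70 mm along the stand's +y from the pad's centre. Axes as the stand.
- keeper_knob (a point): Grip point of the keeper's upright orange knob, a round post 20 mm across: 98 mm above the bench, its top 20 mm higher, the black sleeve 48 mm lower. The red pointer is straight below: it is on the line when this point has the mark's y in the stand's frame. A cross arm (22 to 50 mm up) has its face 35 mm to the pad side of the knob: on the line it is 8 mm clear of a centred cup.
- keeper (a joint): Keeper's place along its bar in m: 0 at the end far from the pad, growing towards the pad (the stand's -y); 0.095 = pointer on the yellow line, 0.115 = stop. About 2 N to slide; it stays where it is left. Starts at 0 to 0.045.
- tape_roll: Bystander: roll of masking tape lying flat, 104 mm across, 24 mm high; origin at the centre of its underside.
- cork_block: Bystander: cork sanding block, 36 x 60 x 26 mm; origin at the centre of its underside.
- screwdriver: Bystander: blue-handled screwdriver lying along its y, 213 mm long; origin at the centre of its underside.
Not all that is in view belongs to the job. What is meant by the cup is not green, and is the smaller of those in its own colour.

How it is judged:
By the outcome, as a careful person would: the job done as asked, in the order asked, and still so for the second after the job is handed in, with the robot touching nothing.
It also fails if it takes over 58 s, if anything falls off the work surface, if the arm or the gripper's body presses on something with over 40 N, if the wrist force passes 120 N, or if a joint passes its speed limit or range.

ROBOT

A 6-joint arm with a two-finger parallel gripper is mounted at the origin on the work surface; the furniture and walls round the work are solid. World frame = base frame: x ahead of the robot, y to its left, z up, the work surface at z = 0. Lengths are in m, angles in rad, forces in N, time in s.
With the tool pointing down it reaches from about 0.3 to 0.85 m from the base axis. Payload 5.4 kg.
Tool frame: the origin (TCP) lies on the centre line of the jaws, within the pads' length; the fingertips stand 8 mm ahead of it and the grasp point (between the pads) lies 11 mm behind it (bot.tip_reach is the distance from the TCP to the fingertips, in m); y points along the fingers, z is the direction in which the jaws open and shut, and the axes are right-handed (so a half turn about y gives the same grasp; the last joint's range is limited). The gripper opens to 85 mm and grips with 20 to 120 N. Pads are 22 mm wide; open, the fingers measure 114 mm over their backs; the gripper's body (76 mm by 85 mm) begins 54 mm behind the grasp point. The pads swing forward as they close: fully open they stand 13 mm farther back than shut.
Start: joints at [-1.533, 0.158, 1.597, -0, 1.386, -0.21], TCP at [0.141, -0.557, 0.239] pointing down, gripper open.
Joint ranges: [-2.91, 2.91], [-0.94, 2.29], [0.18, 2.7], [-1.29, 4.43], [0.17, 2.64], [-3, 3]. Speed limits (rad/s): [2.57, 2.57, 3.14, 3.14, 3.14, 3.14].

INTERFACE

Orientations are given as [roll, pitch, yaw] about the fixed x, y, z axes, in that order (R = Rz(yaw) Ry(pitch) Rx(roll)).
In Python, from cell import bot, optics, finder gives the robot as it stands.
- The arm moves only by the tool play_rows, never from a script. Its argument "rows" is a list of rows, each an object of numbers: "x", "y", "z": the shift along the tool's x, y, z in m; "rx", "ry", "rz": the turn, a rotation vector about the tool's x, y, z in units of 8 degrees (1.0 is 8 degrees); "grip": the opening, from 0 (shut) to 1 (fully open). A call has 1 to 5 rows; each row is the pose to reach, as a shift and turn from the pose commanded when the call began, along the tool's axes at that moment; what a row does not reach only later rows make up. A row lasts 1/10 s, in which the tool goes at most 50 mm and 8.59 degrees, less where a joint would pass 70% of its speed; a pose out of reach is approached as far as the arm can. A call with a gripper value outside its range is refused whole. The fingers move at their own pace and stop on an object; the grip force is fixed at half the most. Time passes only in rows, so rows that repeat a pose let the fingers close. It gives the time, the measured TCP pose, the force and the opening at its end, in the units of the state.
- bot.observe(): the state, without advancing time (a new reading comes with each control period).
- optics.camera(name): name is "scene" or "top" or "wrist"; returns the picture (420x560x3 uint8, red, green, blue); there is no depth.
- optics.camera_model(name): a dict with "vertical_fov" (degrees; the focal length in pixels is half the picture's height over the tangent of half this angle, whatever the lens; pixels are square), "cx", "cy" (the principal point, pixels), "dist_coeffs" ([k1, k2, p1, p2, k3] as OpenCV has them; the pictures are not rectified), "world_from_camera" (4x4, takes a point from camera to world coordinates). Camera axes: x right, y up, looking along -z (the intrinsics and any distortion apply to the point x, -y, -z); pixel columns grow to the right and rows downward; lengths in m; the calibration is good to about 2 mm. A picture is of the moment at which its call begins: read the wrist's pose just before it. camera_model takes no time and is no camera call; for the wrist camera it gives the pose at the moment of the call.
- bot.hand_in(): hands the job in, once; it reports no verdict.
Trained networks look in the newest picture that a camera, given by its name, has taken for a name from the list of things; names that differ only in an ending like _2 or _b are one class to them, and where a whole thing is asked for, a point or a joint stands for the part that bears it (a point fixed in the world has none). Each returns a list of dicts, best first, with "conf" (0 to 1); they miss things now and then, are a little off and sometimes report something else, mostly with a low value. They report only what shows in the picture. A call takes as long as a camera call. They do not tell look-alikes from the thing itself.
- finder.masks_of(camera, thing): "mask" (420x560 bool, what is visible of it).
- finder.mark_of(camera, thing): "point" ([x, y, z] in m, in the coordinates of the camera as it stood for that picture, good to about 4 mm: a listed point, or the origin of a listed thing).
The state is a dict: "clock": time; "joint_pos": joint angles; "qvel": joint speeds; "joint_torque": joint torques, N m; "tool_pos": TCP position; "tcp_rot": TCP orientation; "force": force on the tool from outside, world axes, zero at the start; "moment": the same for the moment, N m; "finger_gap": finger opening in m.
Only numpy, scipy, OpenCV 4.12 (cv2) and the standard library are available. Lean on these libraries where they do the work, as an engineer would, in place of code of your own. Each camera call takes 0.05 s, during which the arm holds its last target.

## Working session

There is one attempt and no reset: what is moved stays moved. The work goes in short steps, Python scripts to look and compute and a tool call to move; the robot and the scene stay as the last step left them, time stands still between calls to the robot, and variables do not carry over. Pictures are saved under pics/ and viewed, and the job is handed in when it is done.

Besides the shell and the picture viewer there is one more tool, called after "Emit:" by a JSON object that holds its "name" and its "arguments", one argument or row to a line. play_rows: Moves the arm, as the interface text tells. Its arguments: {"type":"object","properties":{"rows":{"type":"array"}},"required":["rows"]}

```bash
ls; mkdir -p pics; python3 - <<'E'
from cell import bot, optics, finder
import cv2
print(bot.observe())
for n in ("scene","top","wrist"):
    im=optics.camera(n); cv2.imwrite(f"pics/{n}0.png",im[:,:,::-1])
    m=optics.camera_model(n); print(n,m)
print(bot.tip_reach)
E
```

```text
pics
{'clock': 0.0, 'joint_pos': array([-1.53310737e+00,  1.59035120e-01,  1.59826183e+00,  2.09790046e-05,
        1.38618860e+00, -2.10087146e-01]), 'qvel': array([ 0.00119368,  0.00075127, -0.00038541,  0.00060333,  0.00169647,
       -0.00020536]), 'joint_torque': array([-2.96973913e-04, -3.95999801e+01, -3.31430984e+01, -2.85745627e-04,
        8.27525917e-03,  3.58828274e-06]), 'tool_pos': array([ 0.14098789, -0.55683687,  0.23830989]), 'tcp_rot': array([-1.57264330e+00,  4.14915379e-04, -2.89382081e+00]), 'force': array([-0.04251027, -0.26671238,  0.67772483]), 'moment': array([-0.02010017, -0.02768615,  0.01361561]), 'finger_gap': 0.08519499413044672}
scene {'vertical_fov': 46.17936500137161, 'cx': 285.62645131895744, 'cy': 213.0912610393894, 'dist_coeffs': array([-0.15647409,  0.        ,  0.        ,  0.        ,  0.        ]), 'world_from_camera': array([[-0.7659186 ,  0.35649241, -0.53505314, -0.24804404],
       [-0.64279971, -0.44182287,  0.62578038,  0.86730216],
       [-0.01331276,  0.82322883,  0.56755357,  0.9261944 ],
       [ 0.        ,  0.        ,  0.        ,
[... 222 characters left out ...]
ray([[ 0.00739698,  0.99286949, -0.11897675,  0.32253195],
       [-0.99960597,  0.00411996, -0.02776574,  0.02251361],
       [-0.02707758,  0.11913525,  0.99250874,  1.19373642],
       [ 0.        ,  0.        ,  0.        ,  1.        ]])}
wrist {'vertical_fov': 62.147245037234704, 'cx': 276.67540882072575, 'cy': 206.55354551114405, 'dist_coeffs': array([-0.01907251,  0.        ,  0.        ,  0.        ,  0.        ]), 'world_from_camera': array([[ 0.24444088,  0.92091132,  0.30359676,  0.21844544],
       [-0.96966261,  0.23271662,  0.07481573, -0.53788986],
       [-0.00175335, -0.31267446,  0.94985873,  0.37196467],
       [ 0.        ,  0.        ,  0.        ,  1.        ]])}
0.008
```

View pics/scene0.png

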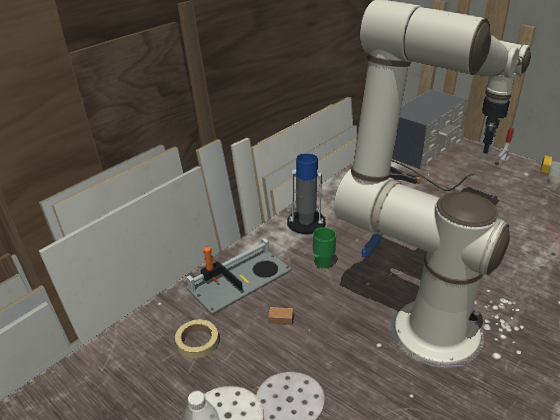

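View pics/top0.png

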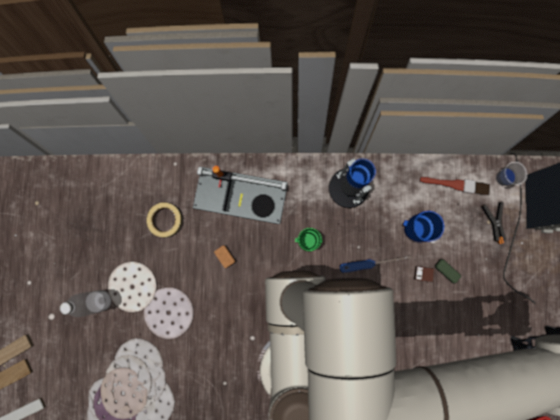

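```bash
cat > h.py <<'E'
from cell import bot, optics, finder
import numpy as np, cv2
from scipy.spatial.transform import Rotation as R
def K(m):
    f=210/np.tan(np.radians(m['vertical_fov']/2)); return np.array([[f,0,m['cx']],[0,f,m['cy']],[0,0,1.]])
def proj(n,P,m=None):
    m=m or optics.camera_model(n); T=np.linalg.inv(m['world_from_camera'])
    p=np.atleast_2d(P)@T[:3,:3].T+T[:3,3]; p=p*[1,-1,-1]
    return cv2.projectPoints(p.reshape(-1,1,3),np.zeros(3),np.zeros(3),K(m),m['dist_coeffs'])[0].reshape(-1,2)
def atz(n,uv,z,m=None):
    m=m or optics.camera_model(n); W=m['world_from_camera']
    u=cv2.undistortPoints(np.array(uv,float).reshape(-1,1,2),K(m),m['dist_coeffs']).reshape(-1,2)
    d=np.c_[u[:,0],-u[:,1],-np.ones(len(u))]@W[:3,:3].T
    return W[:3,3]+d*((z-W[2,3])/d[:,2])[:,None]
def mark(n,t):
    W=optics.camera_model(n)['world_from_camera']
    return [(round(r['conf'],2),np.round(W[:3,:3]@np.array(r['point'])+W[:3,3],4)) for r in finder.mark_of(n,t)]
E
python3 - <<'E'
from h import *
for n in("scene","top"):
  optics.camera(n)
  for t in ("cup_center","hooks","stack","pad","mark","keeper_knob","stand"):
    for c,p in mark(n,t): print(n,t,c,p,proj(n,p).round(0))
E
```

```text
scene cup_center 0.9 [ 0.3754 -0.0321  0.0564] [[325. 247.]]
scene cup_center 0.72 [ 0.5367 -0.1533  0.1847] [[307. 173.]]
scene hooks 0.76 [ 0.5398 -0.1532  0.1865] [[306. 172.]]
scene hooks 0.22 [ 5.397e-01 -1.533e-01  5.000e-04] [[306. 223.]]
scene stack 0.69 [ 0.5391 -0.1534 -0.0021] [[306. 223.]]
scene stack 0.3 [ 0.539  -0.1526  0.1849] [[306. 173.]]
scene pad 0.61 [0.479  0.1083 0.0111] [[265. 270.]]
scene pad 0.36 [ 0.5387 -0.1545  0.2157] [[307. 164.]]
scene mark 0.93 [0.5006 0.1723 0.0153] [[244. 277.]]
scene keeper_knob 0.75 [0.5746 0.2308 0.0998] [[207. 253.]]
scene stand 0.64 [ 0.5155  0.1769 -0.007 ] [[240. 281.]]
top cup_center 0.96 [ 0.3745 -0.031   0.0528] [[307. 241.]]
top cup_center 0.87 [ 0.4103 -0.3535  0.0683] [[421. 229.]]
top cup_center 0.34 [ 0.5387 -0.1562  0.1899] [[359. 175.]]
top hooks 0.58 [ 0.5369 -0.1548  0.1891] [[358. 176.]]
top stack 0.89 [ 0.5402 -0.1585  0.0033] [[349. 187.]]
top pad 0.94 [0.4827 0.1011 0.0127] [[263. 205.]]
top pad 0.74 [ 0.5399 -0.1545  0.1929] [[358. 174.]]
top mark 0.92 [0.5011 0.1734 0.0135] [[239. 199.]]
top keeper_knob 0.69 [0.5736 0.2271 0.0972] [[217. 169.]]
top stand 0.57 [ 0.515   0.17   -0.0059] [[241. 196.]]
top stand 0.18 [ 0.5389 -0.1588  0.2195] [[362. 172.]]
```

The cup candidates in the top view are the blue cup on the stack (361,172), the large blue mug (425,228) and the green cup (310,240). By the description it is the one on the stack: it is in the holder, and it is the smaller of the two blue ones. I'll check that in close crops.

```bash
python3 - <<'E'
from h import *
a=cv2.imread("pics/top0.png")[140:235,315:455]; b=cv2.imread("pics/scene0.png")[140:240,270:350]
cv2.imwrite("pics/c1.png",cv2.resize(a,None,fx=5.5,fy=5.5,interpolation=cv2.INTER_CUBIC))
cv2.imwrite("pics/c2.png",cv2.resize(b,None,fx=6,fy=6,interpolation=cv2.INTER_CUBIC))
a=cv2.imread("pics/top0.png")[145:235,180:300]
cv2.imwrite("pics/c3.png",cv2.resize(a,None,fx=6,fy=6,interpolation=cv2.INTER_CUBIC))
print(atz("top",[(220,152),(300,152),(360,152)],0.0))
s=bot.observe(); print(R.from_euler('xyz',s['tcp_rot']).as_matrix().round(3))
E
```

```text
[[ 0.65085326  0.23678137  0.        ]
 [ 0.65047939 -0.01107301  0.        ]
 [ 0.65126782 -0.19596979  0.        ]]
[[-0.969  0.     0.245]
 [-0.245  0.    -0.969]
 [-0.    -1.    -0.   ]]
```

View pics/c1.png

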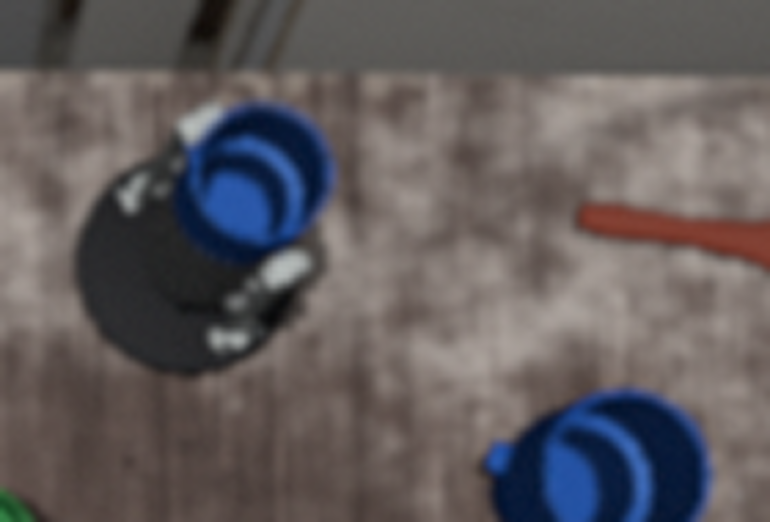

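View pics/c2.png

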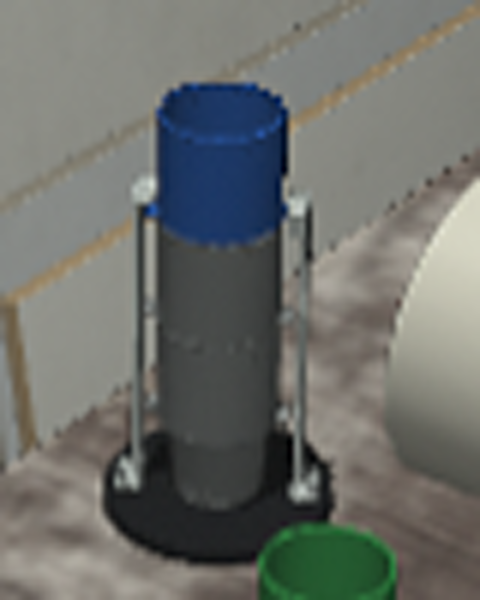

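View pics/c3.png

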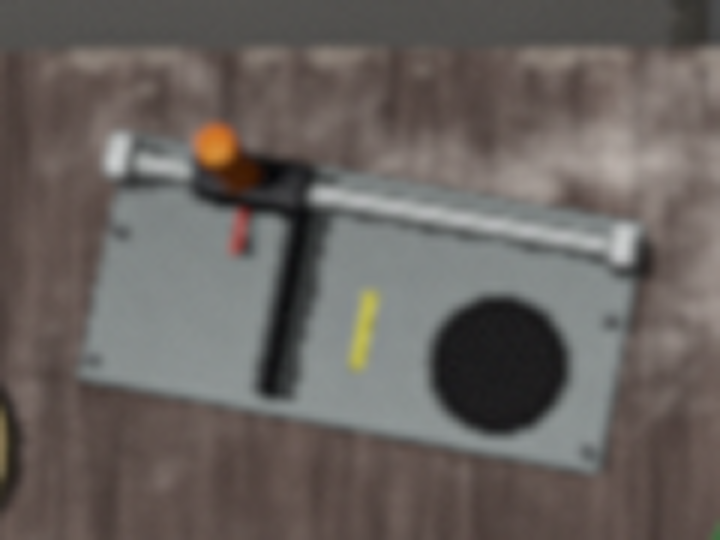

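c1 and c2 confirm it. The small blue cup sits in the stack with its rim centre at about (361,172), and the hooks are at about (352,162) and (368,189). The blue item at (428,228) is wider and has a handle, so it's a decoy mug. Next I'll work out the frames.

```bash
cat >> h.py <<'E'
def plan(p,theta,n=None):
    """tool-down pose at p with jaw dir (z) angle theta deg; print tool-frame shift & ry units"""
    s=bot.observe(); M=R.from_euler('xyz',s['tcp_rot']).as_matrix()
    t=np.radians(theta); z=np.array([np.cos(t),np.sin(t),0]); y=np.array([0,0,-1.]); x=np.cross(y,z)
    T=np.c_[x,y,z]
    d=M.T@(np.array(p)-s['tool_pos']); rv=R.from_matrix(M.T@T).as_rotvec(degrees=True)
    th=np.degrees(np.arctan2(M[1,2],M[0,2]))
    print("tcp",s['tool_pos'].round(4),"theta",th.round(1),"shift",d.round(4),"turn8",(rv/8).round(2),"t",s['clock'],"gap",s['finger_gap'],'F',s['force'].round(1),'j',s['joint_pos'].round(2))
E
python3 - <<'E'
from h import *
o=np.array([315,140])
h=np.array([(205,120),(290,268)])/5.5+o
H=atz("top",h,0.1885); print(H, H.mean(0)); d=H[0]-H[1]; print(np.degrees(np.arctan2(d[1],d[0])),np.linalg.norm(d))
f=np.array([(132,195),(228,338)])/5.5+o
F=atz("top",f,0.02); print(F.mean(0)); d=F[0]-F[1]; print(np.degrees(np.arctan2(d[1],d[0])),np.linalg.norm(d))
o=np.array([180,145])
P=atz("top",np.array([(118,155),(626,243)])/6+o,0.051); d=P[0]-P[1]; print(P,np.degrees(np.arctan2(d[1],d[0])),np.linalg.norm(d))
print("pad",atz("top",np.array([(500,365)])/6+o,0.012))
M=atz("top",np.array([(371,292),(355,370)])/6+o,0.010); d=M[0]-M[1];print("mark",M.mean(0),np.degrees(np.arctan2(d[1],d[0])))
print("knobtop",atz("top",np.array([(216,145)])/6+o,0.118))
# cup rim ellipse in scene & top: mask colour
im=cv2.imread("pics/scene0.png")
for n in ("scene","top"):
  T=proj(n,[[.539,-.155,.237],[.539,-.155,.1885]]); print(n,T)
plan([.539,-.155,.31],0)
E
```

```text
[[ 0.57309709 -0.14083121  0.1885    ]
 [ 0.50271516 -0.17924232  0.1885    ]] [ 0.53790613 -0.16003677  0.1885    ]
28.623612786462747 0.08018122448020074
[ 0.53361566 -0.15301934  0.02      ]
32.99225475979653 0.09372977234967017
[[0.57976889 0.28675799 0.051     ]
 [0.53592319 0.0360457  0.051     ]] 80.08017381958176 0.25451738493502046
pad [[0.48112403 0.09915877 0.012     ]]
mark [0.49843404 0.16850515 0.01      ] -10.46155202716396
knobtop [[0.56930351 0.22541222 0.118     ]]
scene [[307.11821977 157.28383415]
 [306.95220039 171.54648266]]
top [[361.41126543 170.62422478]
 [358.0187712  174.77935849]]
tcp [ 0.141  -0.5574  0.2393] theta -75.8 shift [-0.4845 -0.0707 -0.2925] turn8 [ 0.   -9.48 -0.  ] t 0.95 gap 0.0853735136111898 F [ 0.1  0.1 -0.5] j [-1.53  0.16  1.6   0.    1.39 -0.21]
```

Emit:
{"name": "play_rows", "arguments": {
  "rows": [
    {"x":-0.04,"y":-0.03,"z":-0.025,"ry":-0.3},
    {"x":-0.08,"y":-0.06,"z":-0.05,"ry":-0.7},
    {"x":-0.12,"y":-0.08,"z":-0.075,"ry":-1.1},
    {"x":-0.16,"y":-0.1,"z":-0.1,"ry":-1.5},
    {"x":-0.2,"y":-0.12,"z":-0.125,"ry":-2.0}
  ]
}}

```text
$.rows[0]: bad value
```

```bash
python3 -c "
from h import *
plan([.51,-.17,.36],-60)"
```

```text
tcp [ 0.141  -0.5574  0.2393] theta -75.8 shift [-0.4527 -0.1207 -0.2851] turn8 [ 0.   -1.98 -0.  ] t 0.95 gap 0.0853735136111898 F [ 0.1  0.1 -0.5] j [-1.53  0.16  1.6   0.    1.39 -0.21]
```

Emit:
{"name": "play_rows", "arguments": {
  "rows": [
    {"x":-0.04,"y":-0.03,"z":-0.025,"rx":0,"ry":-0.3,"rz":0,"grip":1},
    {"x":-0.08,"y":-0.06,"z":-0.05,"rx":0,"ry":-0.7,"rz":0,"grip":1},
    {"x":-0.12,"y":-0.08,"z":-0.075,"rx":0,"ry":-1.1,"rz":0,"grip":1},
    {"x":-0.16,"y":-0.1,"z":-0.1,"rx":0,"ry":-1.5,"rz":0,"grip":1},
    {"x":-0.2,"y":-0.12,"z":-0.125,"rx":0,"ry":-2.0,"rz":0,"grip":1}
  ]
}}

```text
clock: 1.45
tool_pos: [0.2954, -0.396, 0.3544]
tcp_rot: [-1.57, 0.0, -2.612]
force: [1.6, -0.2, -0.1]
finger_gap: 0.0858
```

```bash
python3 -c "
from h import *
plan([.51,-.17,.36],-60)"
```

```text
tcp [ 0.2954 -0.396   0.3544] theta -59.7 shift [-0.2993 -0.0057 -0.0867] turn8 [-0.01  0.04 -0.  ] t 1.45 gap 0.08582728631870852 F [ 1.6 -0.2 -0.1] j [-1.18 -0.11  1.64  0.    1.6  -0.13]
```

Emit:
{"name": "play_rows", "arguments": {
  "rows": [
    {"x":-0.045,"y":0,"z":-0.013,"rx":0,"ry":0,"rz":0,"grip":1},
    {"x":-0.09,"y":0,"z":-0.026,"rx":0,"ry":0,"rz":0,"grip":1},
    {"x":-0.135,"y":0,"z":-0.04,"rx":0,"ry":0,"rz":0,"grip":1},
    {"x":-0.18,"y":0,"z":-0.053,"rx":0,"ry":0,"rz":0,"grip":1},
    {"x":-0.22,"y":0,"z":-0.065,"rx":0,"ry":0,"rz":0,"grip":1}
  ]
}}

```text
clock: 1.95
tool_pos: [0.4531, -0.2287, 0.3535]
tcp_rot: [-1.57, 0.0, -2.614]
force: [0.3, 0.5, -0.2]
finger_gap: 0.0854
```

Emit:
{"name": "play_rows", "arguments": {
  "rows": [
    {"x":-0.04,"y":0,"z":-0.01,"rx":0,"ry":0,"rz":0,"grip":1},
    {"x":-0.075,"y":0,"z":-0.02,"rx":0,"ry":0,"rz":0,"grip":1},
    {"x":-0.075,"y":0,"z":-0.02,"rx":0,"ry":0,"rz":0,"grip":1},
    {"x":-0.075,"y":0,"z":-0.02,"rx":0,"ry":0,"rz":0,"grip":1}
  ]
}}

```text
clock: 2.35
tool_pos: [0.5068, -0.1751, 0.3532]
tcp_rot: [-1.571, -0.001, -2.613]
force: [-0.4, -0.9, 0.5]
finger_gap: 0.0856
```

```bash
python3 -c "
from h import *
plan([.538,-.1555,.36],-60)
im=optics.camera('wrist'); cv2.imwrite('pics/w1.png',im[:,:,::-1])
for t in ('cup_grip','hooks','cup_center'):
  for c,p in mark('wrist',t): print(t,c,p,proj('wrist',p))
"
```

```text
tcp [ 0.5068 -0.1751  0.3532] theta -59.7 shift [-0.0368 -0.0069 -0.0012] turn8 [0.   0.04 0.  ] t 2.35 gap 0.08561879591339089 F [-0.4 -0.9  0.5] j [-0.56  0.01  1.54 -0.    1.6   0.48]
cup_grip 0.93 [ 0.4112 -0.3528  0.108 ] [[360.11323843 301.26053557]]
cup_grip 0.71 [ 0.3784 -0.0328  0.0846] [[120.79205256 195.40939923]]
cup_grip 0.59 [ 0.5394 -0.154   0.2165] [[273.36401361 146.14471858]]
cup_center 0.84 [ 0.4088 -0.3515  0.066 ] [[351.40278327 284.56553272]]
cup_center 0.84 [ 0.3764 -0.0331  0.0511] [[131.22894276 189.48544253]]
cup_center 0.64 [ 0.5357 -0.156   0.1847] [[273.30405202 145.30986621]]
```

View pics/w1.png

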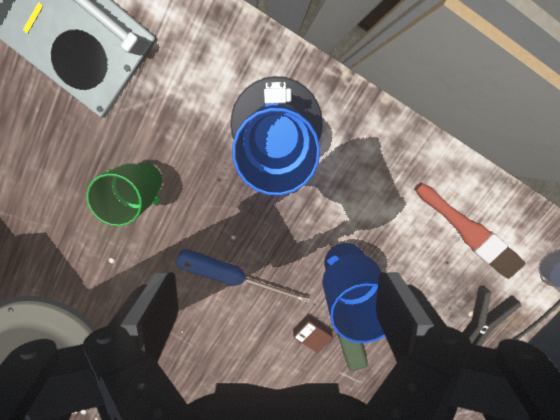

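The wrist view shows the cup's rim centred near (276,151), with the outer hook straight above it at (277,93). So the ears' line is along the tool's x, and the jaws already close across the ears. Next I'll fit the rim.

```bash
python3 -c "
from h import *
im=cv2.imread('pics/w1.png'); hsv=cv2.cvtColor(im,cv2.COLOR_BGR2HSV)
m=cv2.inRange(hsv,(100,120,40),(130,255,255)); m[:,:220]=0;m[:,332:]=0;m[205:]=0;m[:95]=0
c=max(cv2.findContours(m,0,2)[0],key=cv2.contourArea).reshape(-1,2)
print(c.min(0),c.max(0))
from scipy.optimize import least_squares
W=atz('wrist',c,.237)[:,:2]
f=lambda q:np.hypot(*(W-q[:2]).T)-q[2]
r=least_squares(f,[.54,-.155,.032],loss='soft_l1',f_scale=.001); print(r.x, np.abs(r.fun).mean())
W2=atz('wrist',[(277,90)],.1885); print(W2, np.degrees(np.arctan2(*(W2[0,:2]-r.x[:2])[::-1])))
for t in (28,30,32):
  a=np.radians(t); e=np.array([np.cos(a),np.sin(a),0]); print(t,proj('wrist',np.array([*r.x[:2],.1885])+.0415*e))
plan([*r.x[:2],.26],-60)
"
```

```text
[233 104] [319 195]
[ 0.53917033 -0.156597    0.03146201] 0.00033199957165280623
[[ 0.57658412 -0.13601367  0.1885    ]] 28.81754655921535
28 [[277.69465501  91.57173709]]
30 [[275.91610623  91.53748128]]
32 [[274.13754088  91.56846447]]
tcp [ 0.5061 -0.1765  0.3534] theta -59.9 shift [-0.0386  0.0934 -0.0006] turn8 [-0.    0.01  0.  ] t 2.55 gap 0.08529647708019096 F [0.1 0.1 0.6] j [-0.56  0.01  1.54 -0.    1.6   0.48]
```

Emit:
{"name": "play_rows", "arguments": {
  "rows": [
    {"x":-0.0385,"y":0.02,"z":-0.0005,"rx":0,"ry":0,"rz":0,"grip":1},
    {"x":-0.0385,"y":0.06,"z":-0.0005,"rx":0,"ry":0,"rz":0,"grip":1},
    {"x":-0.0385,"y":0.093,"z":-0.0005,"rx":0,"ry":0,"rz":0,"grip":1},
    {"x":-0.0385,"y":0.093,"z":-0.0005,"rx":0,"ry":0,"rz":0,"grip":1},
    {"x":-0.0385,"y":0.093,"z":-0.0005,"rx":0,"ry":0,"rz":0,"grip":1}
  ]
}}

```text
clock: 3.05
tool_pos: [0.5394, -0.1564, 0.2609]
tcp_rot: [-1.571, -0.0, -2.616]
force: [0.8, 0.2, 0.7]
finger_gap: 0.0855
```

```bash
python3 -c "
from h import *
plan([.5392,-.1566,.208],-60)
im=optics.camera('wrist'); cv2.imwrite('pics/w2.png',im[:,:,::-1])
"
```

```text
tcp [ 0.5394 -0.1564  0.2609] theta -59.9 shift [0.0002 0.0529 0.0001] turn8 [0.   0.02 0.  ] t 3.05 gap 0.08547517440990796 F [0.8 0.2 0.7] j [-0.5   0.11  1.61 -0.    1.42  0.55]
```

View pics/w2.png

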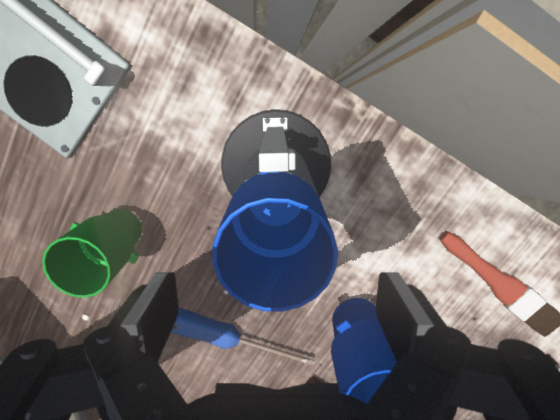

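The rim is centred at (276,253), midway between the fingers (about 160 and 395), so it's safe to descend.

Emit:
{"name": "play_rows", "arguments": {
  "rows": [
    {"x":0,"y":0.02,"z":0,"rx":0,"ry":0,"rz":0,"grip":1},
    {"x":0,"y":0.04,"z":0,"rx":0,"ry":0,"rz":0,"grip":1},
    {"x":0,"y":0.053,"z":0,"rx":0,"ry":0,"rz":0,"grip":1},
    {"x":0,"y":0.053,"z":0,"rx":0,"ry":0,"rz":0,"grip":1},
    {"x":0,"y":0.053,"z":0,"rx":0,"ry":0,"rz":0,"grip":1}
  ]
}}

```text
clock: 3.6
tool_pos: [0.5403, -0.1562, 0.2088]
tcp_rot: [-1.569, 0.001, -2.615]
force: [0.9, -0.2, -0.4]
finger_gap: 0.0853
```

Emit:
{"name": "play_rows", "arguments": {
  "rows": [
    {"x":0,"y":0,"z":0,"rx":0,"ry":0,"rz":0,"grip":0.85},
    {"x":0,"y":0,"z":0,"rx":0,"ry":0,"rz":0,"grip":0.75},
    {"x":0,"y":0,"z":0,"rx":0,"ry":0,"rz":0,"grip":0.65},
    {"x":0,"y":0,"z":0,"rx":0,"ry":0,"rz":0,"grip":0.65},
    {"x":0,"y":0,"z":0,"rx":0,"ry":0,"rz":0,"grip":0.65}
  ]
}}

```text
clock: 4.1
tool_pos: [0.5406, -0.156, 0.2094]
tcp_rot: [-1.568, 0.002, -2.614]
force: [-1.6, 1.6, 6.6]
finger_gap: 0.0633
```

```bash
python3 -c "
from h import *
plan([.5392,-.1566,.208],-60)
print(bot.observe()['moment'])
im=optics.camera('wrist'); cv2.imwrite('pics/w3.png',im[:,:,::-1])
"
```

```text
tcp [ 0.5406 -0.156   0.2094] theta -59.8 shift [ 0.0015  0.0014 -0.0002] turn8 [-0.02  0.03 -0.01] t 4.1 gap 0.06329816119782053 F [-1.6  1.6  6.6] j [-0.5   0.15  1.67  0.    1.32  0.55]
[ 0.13236832  0.16259998 -0.00174703]
```

View pics/w3.png

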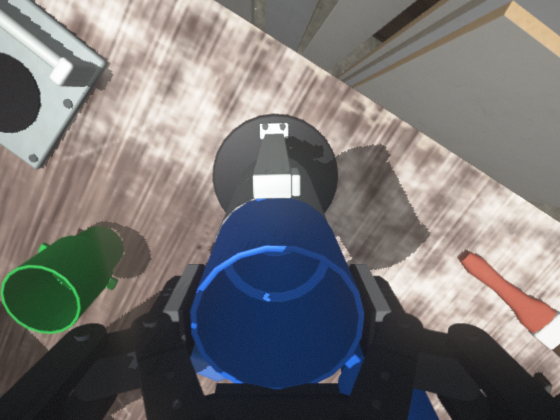

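Emit:
{"name": "play_rows", "arguments": {
  "rows": [
    {"x":0,"y":0,"z":0,"rx":0,"ry":0,"rz":0,"grip":0.4},
    {"x":0,"y":-0.001,"z":0,"rx":0,"ry":0,"rz":0,"grip":0.4},
    {"x":0,"y":-0.001,"z":0,"rx":0,"ry":-0.5,"rz":0,"grip":0.4},
    {"x":0,"y":-0.001,"z":0,"rx":0,"ry":-1,"rz":0,"grip":0.4}
  ]
}}

```text
clock: 4.55
tool_pos: [0.5402, -0.1565, 0.2094]
tcp_rot: [-1.568, -0.0, -2.472]
force: [-0.3, -0.7, 2.5]
finger_gap: 0.0631
```

```bash
python3 -c "
from h import *
plan([.5392,-.1566,.208],5)
print(bot.observe()['moment'])
"
```

```text
tcp [ 0.5402 -0.1565  0.2094] theta -51.6 shift [ 0.0008  0.0014 -0.0005] turn8 [-0.02 -7.08  0.01] t 4.55 gap 0.06307344537271352 F [-0.3 -0.7  2.5] j [-0.5   0.15  1.67 -0.    1.32  0.41]
[-0.26674073  0.05894256 -0.01350611]
```

Emit:
{"name": "play_rows", "arguments": {
  "rows": [
    {"x":0,"y":0,"z":0,"rx":0,"ry":-0.8,"rz":0,"grip":0.4},
    {"x":0,"y":0,"z":0,"rx":0,"ry":-1.6,"rz":0,"grip":0.4},
    {"x":0,"y":0,"z":0,"rx":0,"ry":-2.4,"rz":0,"grip":0.4},
    {"x":0,"y":0,"z":0,"rx":0,"ry":-3.2,"rz":0,"grip":0.4},
    {"x":0,"y":0,"z":0,"rx":0,"ry":-4.0,"rz":0,"grip":0.4}
  ]
}}

```text
clock: 5.05
tool_pos: [0.5404, -0.1566, 0.2094]
tcp_rot: [-1.568, -0.001, -1.912]
force: [0.7, -1.4, 2.6]
finger_gap: 0.0632
```

Emit:
{"name": "play_rows", "arguments": {
  "rows": [
    {"x":0,"y":0,"z":0,"rx":0,"ry":-0.8,"rz":0,"grip":0.4},
    {"x":0,"y":0,"z":0,"rx":0,"ry":-1.6,"rz":0,"grip":0.4},
    {"x":0,"y":0,"z":0,"rx":0,"ry":-2.4,"rz":0,"grip":0.4},
    {"x":0,"y":0,"z":0,"rx":0,"ry":-3.0,"rz":0,"grip":0.4},
    {"x":0,"y":0,"z":0,"rx":0,"ry":-3.0,"rz":0,"grip":0.4}
  ]
}}

```text
clock: 5.55
tool_pos: [0.5404, -0.1564, 0.2094]
tcp_rot: [-1.569, -0.002, -1.497]
force: [0.6, -1.2, 3.5]
finger_gap: 0.063
```

```bash
python3 -c "
from h import *
plan([.5392,-.1566,.208],5)
print(bot.observe()['moment'])
im=optics.camera('wrist'); cv2.imwrite('pics/w4.png',im[:,:,::-1])
"
```

```text
tcp [ 0.5404 -0.1564  0.2094] theta 4.2 shift [ 0.0001  0.0014 -0.0013] turn8 [-0.02 -0.1   0.01] t 5.55 gap 0.0629528222708194 F [ 0.6 -1.2  3.5] j [-0.5   0.15  1.67 -0.    1.32 -0.57]
[-0.15483957 -0.16719468  0.00521093]
```

View pics/w4.png

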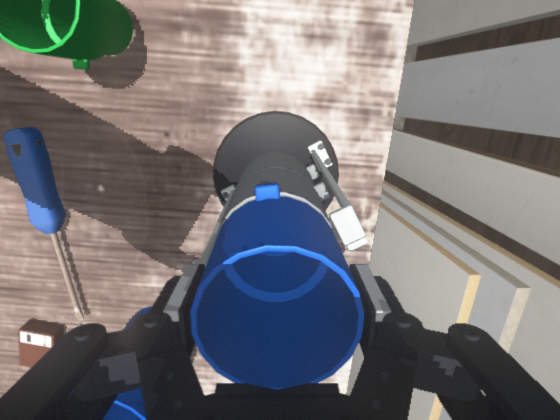

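The ear at (267,190) has turned with the cup and is well clear of the hook at (345,225). Lifting now.

Emit:
{"name": "play_rows", "arguments": {
  "rows": [
    {"x":0,"y":-0.005,"z":0,"rx":0,"ry":0,"rz":0,"grip":0.4},
    {"x":0,"y":-0.015,"z":0,"rx":0,"ry":0,"rz":0,"grip":0.4},
    {"x":0,"y":-0.03,"z":0,"rx":0,"ry":0,"rz":0,"grip":0.4},
    {"x":0,"y":-0.05,"z":0,"rx":0,"ry":0,"rz":0,"grip":0.4},
    {"x":0,"y":-0.07,"z":0,"rx":0,"ry":0,"rz":0,"grip":0.4}
  ]
}}

```text
clock: 6.1
tool_pos: [0.5396, -0.1556, 0.2799]
tcp_rot: [-1.571, -0.0, -1.498]
force: [0.4, -0.6, -1.1]
finger_gap: 0.0633
```

```bash
python3 -c "
from h import *
plan([.5392,-.1566,.208],5)
im=optics.camera('scene'); cv2.imwrite('pics/s5.png',im[:,:,::-1])
"
```

```text
tcp [ 0.5396 -0.1556  0.2799] theta 4.2 shift [ 0.0009  0.0719 -0.0005] turn8 [-0.  -0.1  0. ] t 6.1 gap 0.06329514902247038 F [ 0.4 -0.6 -1.1] j [-0.5   0.1   1.58  0.    1.46 -0.57]
```

View pics/s5.png

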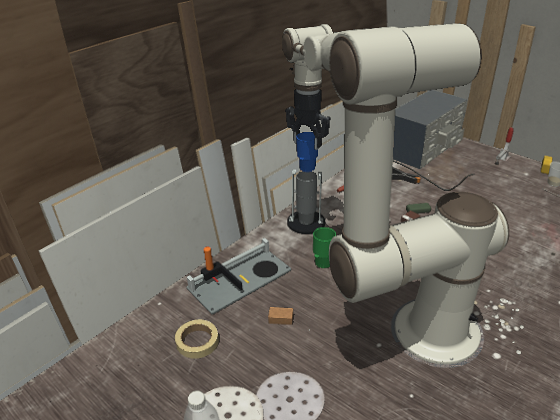

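The cup is free and held upright above the stack at (307,150). Moving towards the stand.

Emit:
{"name": "play_rows", "arguments": {
  "rows": [
    {"x":0,"y":-0.03,"z":0,"rx":0,"ry":0,"rz":0,"grip":0.4},
    {"x":-0.04,"y":-0.03,"z":-0.01,"rx":0,"ry":0,"rz":0,"grip":0.4},
    {"x":-0.08,"y":-0.03,"z":-0.02,"rx":0,"ry":0,"rz":0,"grip":0.4},
    {"x":-0.12,"y":-0.03,"z":-0.03,"rx":0,"ry":0,"rz":0,"grip":0.4},
    {"x":-0.16,"y":-0.03,"z":-0.04,"rx":0,"ry":0,"rz":0,"grip":0.4}
  ]
}}

```text
clock: 6.65
tool_pos: [0.4874, 0.0022, 0.3087]
tcp_rot: [-1.57, 0.0, -1.498]
force: [-0.5, -0.3, -1.1]
finger_gap: 0.063
```

Emit:
{"name": "play_rows", "arguments": {
  "rows": [
    {"x":0,"y":0,"z":0,"rx":0,"ry":0,"rz":0,"grip":0.4},
    {"x":0,"y":0,"z":0,"rx":0,"ry":0,"rz":0,"grip":0.4},
    {"x":0,"y":0,"z":0,"rx":0,"ry":0,"rz":0,"grip":0.4}
  ]
}}

```text
clock: 6.95
tool_pos: [0.4884, 0.0001, 0.3085]
tcp_rot: [-1.57, -0.001, -1.498]
force: [-0.3, -0.2, -1.2]
finger_gap: 0.0629
```

```bash
python3 -c "
from h import *
plan([.481,.101,.30],5)
im=optics.camera('wrist'); cv2.imwrite('pics/w6.png',im[:,:,::-1])
np.save('m6.npy',optics.camera_model('wrist')['world_from_camera'])
for t in ('pad','mark','keeper_knob','cup_center','stand'):
  for c,p in mark('wrist',t): print(t,c,p,proj('wrist',p))
"
```

```text
tcp [4.884e-01 1.000e-04 3.085e-01] theta 4.1 shift [-0.1011  0.0084 -0.    ] turn8 [-0.   -0.11  0.  ] t 6.95 gap 0.06292915719904622 F [-0.3 -0.2 -1.2] j [-0.25 -0.11  1.73 -0.    1.52 -0.32]
pad 0.61 [0.479  0.1033 0.0094] [[275.47931777  70.48952395]]
mark 0.81 [0.4984 0.1707 0.0084] [[297.25424969   7.30103237]]
cup_center 0.97 [0.4838 0.0021 0.2833] [[269.23435897 255.05986944]]
cup_center 0.89 [ 0.38   -0.0319  0.0532] [[181.70522652 187.12691546]]
cup_center 0.68 [0.4787 0.1057 0.01  ] [[275.51019116  68.52876621]]
stand 0.61 [ 0.5174  0.1721 -0.0023] [[313.64680234   9.86633834]]
```

View pics/w6.png

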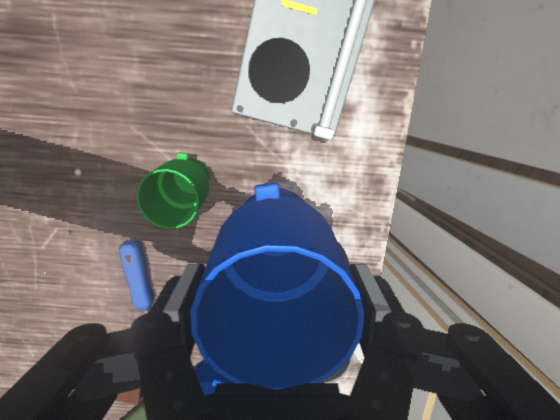

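```bash
python3 -c "
from h import *
from scipy.optimize import least_squares
def fit(n,img,m,z,r0,model=None):
  c=max(cv2.findContours(m,0,2)[0],key=cv2.contourArea).reshape(-1,2)
  W=atz(n,c,z,model)[:,:2]; q0=[*W.mean(0),r0]
  f=lambda q:np.hypot(*(W-q[:2]).T)-q[2]
  r=least_squares(f,q0,loss='soft_l1',f_scale=.001); print(n,r.x.round(4),np.abs(r.fun).mean().round(5))
im=cv2.imread('pics/w6.png'); g=cv2.cvtColor(im,6)
m=(g<70).astype(np.uint8)*255; m[:,:235]=0;m[:,318:]=0;m[110:]=0;m[:32]=0
fit('wrist',im,m,.012,.036)
hsv=cv2.cvtColor(im,40)
im=cv2.imread('pics/top0.png'); g=cv2.cvtColor(im,6)
m=(g<60).astype(np.uint8)*255; m[:,:248]=0;m[:,279:]=0;m[222:]=0;m[:190]=0
fit('top',im,m,.012,.036)
# rim in wrist: leftmost/rightmost at rows ~ 305
zr=.3085-.0775+.105
p=atz('wrist',[(192,312),(362,312),(277,246),(277,388)],zr); print(zr,p, (p[0]+p[1])/2,(p[2]+p[3])/2)
print(proj('wrist',[[.4884,0.0001,zr],[.5204,0,zr],[.4564,0,zr],[.4884,.032,zr],[.4884,-.032,zr]]))
"
```

```text
wrist [0.4771 0.1141 0.0261] 0.00369
top [0.4824 0.101  0.0321] 0.0008
0.33599999999999997 [[ 0.45723825  0.00383596  0.336     ]
 [ 0.51749166  0.00815483  0.336     ]
 [ 0.48553041  0.03161577  0.336     ]
 [ 0.48983877 -0.02845439  0.336     ]] [0.48736495 0.00599539 0.336     ] [0.48768459 0.00158069 0.336     ]
[[278.68599014 326.19125083]
 [366.55429348 331.55347746]
 [189.7403716  320.93286147]
 [285.72523548 245.50734008]
 [272.6762375  394.83745864]]
```

```bash
python3 -c "
from h import *
from scipy.optimize import least_squares
def fit(f,n,box,z):
  im=cv2.imread(f); x0,y0,x1,y1=box; g=cv2.GaussianBlur(cv2.cvtColor(im,6),(3,3),0)[y0:y1,x0:x1]
  t,m=cv2.threshold(g,0,255,cv2.THRESH_BINARY_INV+cv2.THRESH_OTSU)
  cs=cv2.findContours(m,0,2)[0]; c=max(cs,key=cv2.contourArea); print(t,cv2.boundingRect(c))
  c=cv2.convexHull(c).reshape(-1,2)+[x0,y0]
  W=atz(n,c,z)[:,:2]
  r=least_squares(lambda q:np.hypot(*(W-q[:2]).T)-q[2],[*W.mean(0),.036],loss='soft_l1',f_scale=.001); print(n,r.x.round(4),np.abs(r.fun).mean().round(5))
fit('pics/w6.png','wrist',(244,34,312,108),.012)
fit('pics/top0.png','top',(248,190,279,220),.012)
fit('pics/scene0.png','scene',(248,258,284,280),.012)
print(proj('wrist',[[.481,.101,.012],[.479,.103,.012]]))
print(atz('wrist',[(299,7),(282,3),(317,12)],.010))
"
```

```text
143.0 (5, 4, 61, 66)
wrist [0.4825 0.1034 0.0354] 0.00016
83.0 (4, 4, 23, 23)
top [0.4828 0.1012 0.0343] 0.00033
83.0 (5, 3, 25, 17)
scene [0.4821 0.1066 0.0354] 0.00028
[[277.24353287  73.03500453]
 [275.63847399  71.06364654]]
[[0.50001373 0.17119675 0.01      ]
 [0.48101339 0.17377965 0.01      ]
 [0.52033962 0.16770842 0.01      ]]
```

The pad fits agree to a few mm: wrist (0.4825, 0.1034), top (0.4828, 0.1012) and scene (0.482, 0.107). I'll go above it and lower part way before checking again.

Emit:
{"name": "play_rows", "arguments": {
  "rows": [
    {"x":-0.04,"y":0,"z":0.001,"rx":0,"ry":0,"rz":0,"grip":0.4},
    {"x":-0.08,"y":0.02,"z":0.002,"rx":0,"ry":0,"rz":0,"grip":0.4},
    {"x":-0.102,"y":0.06,"z":0.002,"rx":0,"ry":0,"rz":0,"grip":0.4},
    {"x":-0.102,"y":0.1,"z":0.002,"rx":0,"ry":0,"rz":0,"grip":0.4},
    {"x":-0.102,"y":0.14,"z":0.002,"rx":0,"ry":0,"rz":0,"grip":0.4}
  ]
}}

```text
clock: 7.75
tool_pos: [0.4827, 0.1034, 0.1671]
tcp_rot: [-1.57, -0.0, -1.496]
force: [0.5, -0.7, -0.7]
finger_gap: 0.0632
```

Emit:
{"name": "play_rows", "arguments": {
  "rows": [
    {"x":0,"y":0.02,"z":0,"rx":0,"ry":0,"rz":0,"grip":0.4},
    {"x":0,"y":0.04,"z":0,"rx":0,"ry":0,"rz":0,"grip":0.4},
    {"x":0,"y":0.06,"z":0,"rx":0,"ry":0,"rz":0,"grip":0.4},
    {"x":0,"y":0.06,"z":0,"rx":0,"ry":0,"rz":0,"grip":0.4},
    {"x":0,"y":0.06,"z":0,"rx":0,"ry":0,"rz":0,"grip":0.4}
  ]
}}

```text
clock: 8.25
tool_pos: [0.4827, 0.1026, 0.1085]
tcp_rot: [-1.571, 0.0, -1.498]
force: [-0.1, -0.4, -0.4]
finger_gap: 0.0628
```

```bash
python3 -c "
from h import *
plan([.4833,.102,.0895],4.1)
for n in ('wrist','top','scene'):
  im=optics.camera(n); cv2.imwrite('pics/%s7.png'%n,im[:,:,::-1])
im=cv2.imread('pics/scene7.png')[190:310,180:310]; cv2.imwrite('pics/c7.png',cv2.resize(im,None,fx=5,fy=5,interpolation=2))
"
```

```text
tcp [0.4827 0.1026 0.1085] theta 4.2 shift [0.0006 0.019  0.0006] turn8 [ 0.    0.01 -0.  ] t 8.25 gap 0.06275530417437383 F [-0.1 -0.4 -0.4] j [-0.04  0.1   1.94 -0.    1.1  -0.11]
```

View pics/wrist7.png

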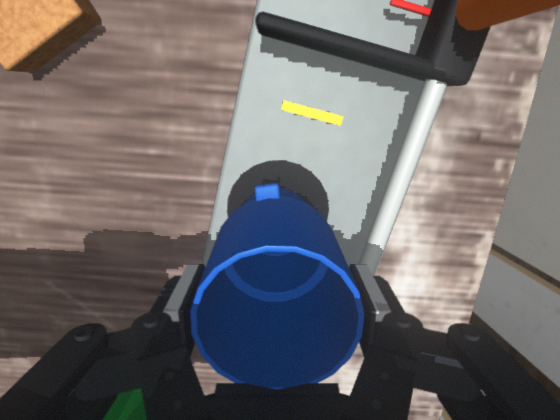

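View pics/c7.png

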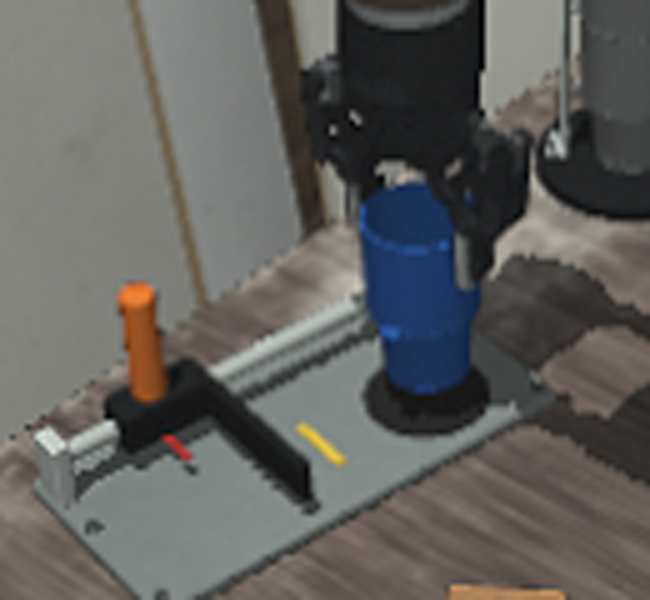

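The cup hangs above the pad. In the wrist view the visible pad arc runs from (228,203) over (278,160) to (328,203). I'll fit that arc and compare it with the cup.

```bash
python3 -c "
from h import *
from scipy.optimize import least_squares
# sub-pixel by radial edge search from predicted circle
g=cv2.GaussianBlur(cv2.cvtColor(cv2.imread('pics/wrist7.png'),6),(3,3),0).astype(float)
c=np.array([.4825,.103]); P=[]
for a in np.radians(np.arange(20,165,3)):
  rr=np.arange(.028,.046,.0004); q=proj('wrist',np.c_[c[0]+rr*np.cos(a),c[1]+rr*np.sin(a),rr*0+.012])
  v=cv2.remap(g.astype(np.float32),q[:,0].astype(np.float32),q[:,1].astype(np.float32),1).ravel()
  k=np.argmax(np.diff(v));
  if np.diff(v)[k]>6: P.append(c+rr[k]*np.array([np.cos(a),np.sin(a)]))
P=np.array(P);print(len(P))
r=least_squares(lambda q:np.hypot(*(P-q).T)-.036,c,loss='soft_l1',f_scale=.0007);print(r.x,np.abs(r.fun).mean())
r=least_squares(lambda q:np.hypot(*(P-q[:2]).T)-q[2],[*c,.036],loss='soft_l1',f_scale=.0007);print(r.x,np.abs(r.fun).mean())
zf=.1085-.0775; zr=zf+.105
# rim fit
hsv=cv2.cvtColor(cv2.imread('pics/wrist7.png'),40)
p=atz('wrist',[(192,312),(362,312),(277,246),(277,388)],zr); print((p[0]+p[1])/2,(p[2]+p[3])/2)
# rim fit by drawing
t=np.radians(np.arange(0,360,5))
im=cv2.imread('pics/wrist7.png')
for cc,z,R_,col in(((.4827,.1026),zr,.032,(0,255,255)),((.4827,.1041),zr,.032,(0,0,255)),(r.x[:2],.012,.036,(0,255,0)),((.4827,.1041),zf+.0475,.032,(255,255,0))):
  for u in proj('wrist',np.c_[cc[0]+R_*np.cos(t),cc[1]+R_*np.sin(t),t*0+z]): cv2.circle(im,tuple(int(round(x)) for x in u),1,col,-1)
cv2.imwrite('pics/o7.png',im)
"
```

```text
49
[0.48399201 0.10315027] 0.00025431376183859654
[0.4839548  0.1039796  0.03533144] 0.00020304658750693987
[0.48293987 0.1072599  0.136     ] [0.48324286 0.10277212 0.136     ]
```

View pics/o7.png

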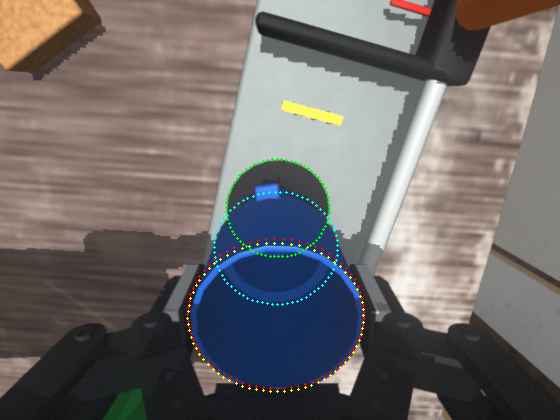

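Emit:
{"name": "play_rows", "arguments": {
  "rows": [
    {"x":0,"y":0.004,"z":0.001,"rx":0,"ry":0,"rz":0,"grip":0.4},
    {"x":0,"y":0.009,"z":0.001,"rx":0,"ry":0,"rz":0,"grip":0.4},
    {"x":0,"y":0.013,"z":0.001,"rx":0,"ry":0,"rz":0,"grip":0.4},
    {"x":0,"y":0.013,"z":0.001,"rx":0,"ry":0,"rz":0,"grip":0.4}
  ]
}}

```text
clock: 8.8
tool_pos: [0.4829, 0.1029, 0.0944]
tcp_rot: [-1.573, 0.0, -1.498]
force: [-1.2, 0.9, -1.6]
finger_gap: 0.0633
```

Emit:
{"name": "play_rows", "arguments": {
  "rows": [
    {"x":0,"y":0.001,"z":0,"rx":0,"ry":0,"rz":0,"grip":0.4},
    {"x":0,"y":0.002,"z":0,"rx":0,"ry":0,"rz":0,"grip":0.4},
    {"x":0,"y":0.002,"z":0,"rx":0,"ry":0,"rz":0,"grip":0.4}
  ]
}}

```text
clock: 9.1
tool_pos: [0.4836, 0.1028, 0.0932]
tcp_rot: [-1.571, 0.0, -1.498]
force: [-0.9, 0.1, -0.8]
finger_gap: 0.0628
```

```bash
python3 -c "
from h import *
plan([.4838,.1025,.0895],4.1)
im=optics.camera('scene')[190:310,180:310,::-1]; cv2.imwrite('pics/c8.png',cv2.resize(im,None,fx=5,fy=5,interpolation=2))
"
```

```text
tcp [0.4836 0.1028 0.0932] theta 4.2 shift [0.0003 0.0037 0.0002] turn8 [ 0.    0.01 -0.  ] t 9.1 gap 0.0627596962107252 F [-0.9  0.1 -0.8] j [-0.04  0.12  1.95 -0.    1.07 -0.11]
```

View pics/c8.png

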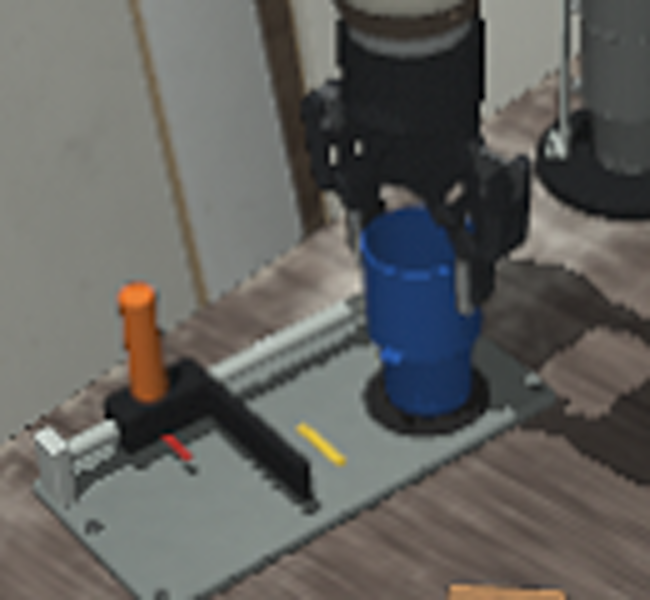

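Emit:
{"name": "play_rows", "arguments": {
  "rows": [
    {"x":0,"y":0.001,"z":0,"rx":0,"ry":0,"rz":0,"grip":0.4},
    {"x":0,"y":0.002,"z":0,"rx":0,"ry":0,"rz":0,"grip":0.4},
    {"x":0,"y":0.002,"z":0,"rx":0,"ry":0,"rz":0,"grip":0.4}
  ]
}}

```text
clock: 9.45
tool_pos: [0.4835, 0.1028, 0.0911]
tcp_rot: [-1.571, 0.0, -1.498]
force: [0.1, 0.7, -1.2]
finger_gap: 0.0632
```

Emit:
{"name": "play_rows", "arguments": {
  "rows": [
    {"x":0,"y":0.001,"z":0,"rx":0,"ry":0,"rz":0,"grip":0.4},
    {"x":0,"y":0.001,"z":0,"rx":0,"ry":0,"rz":0,"grip":0.4}
  ]
}}

```text
clock: 9.65
tool_pos: [0.4835, 0.1028, 0.0901]
tcp_rot: [-1.571, 0.0, -1.498]
force: [0.3, -0.1, -1.0]
finger_gap: 0.063
```

Emit:
{"name": "play_rows", "arguments": {
  "rows": [
    {"x":0,"y":0.001,"z":0,"rx":0,"ry":0,"rz":0,"grip":0.4},
    {"x":0,"y":0.001,"z":0,"rx":0,"ry":0,"rz":0,"grip":0.4}
  ]
}}

```text
clock: 9.85
tool_pos: [0.4837, 0.1028, 0.0895]
tcp_rot: [-1.571, -0.0, -1.497]
force: [-0.3, -0.3, 1.3]
finger_gap: 0.0632
```

Contact at TCP z = 0.0895, as predicted. Releasing in steps.

Emit:
{"name": "play_rows", "arguments": {
  "rows": [
    {"x":0,"y":0,"z":0,"rx":0,"ry":0,"rz":0,"grip":0.75},
    {"x":0,"y":0,"z":0,"rx":0,"ry":0,"rz":0,"grip":0.85},
    {"x":0,"y":0,"z":0,"rx":0,"ry":0,"rz":0,"grip":1},
    {"x":0,"y":0,"z":0,"rx":0,"ry":0,"rz":0,"grip":1},
    {"x":0,"y":0,"z":0,"rx":0,"ry":0,"rz":0,"grip":1}
  ]
}}

```text
clock: 10.35
tool_pos: [0.4837, 0.1028, 0.0893]
tcp_rot: [-1.571, -0.0, -1.498]
force: [0.9, 0.3, -0.6]
finger_gap: 0.0852
```

Emit:
{"name": "play_rows", "arguments": {
  "rows": [
    {"x":0,"y":-0.02,"z":0,"rx":0,"ry":0,"rz":0,"grip":1},
    {"x":0,"y":-0.05,"z":0,"rx":0,"ry":0,"rz":0,"grip":1},
    {"x":0,"y":-0.09,"z":0,"rx":0,"ry":0,"rz":0,"grip":1},
    {"x":0,"y":-0.13,"z":0,"rx":0,"ry":0,"rz":0,"grip":1},
    {"x":0,"y":-0.17,"z":0,"rx":0,"ry":0,"rz":0,"grip":1}
  ]
}}

```text
clock: 10.85
tool_pos: [0.4833, 0.1029, 0.2609]
tcp_rot: [-1.571, 0.0, -1.498]
force: [1.1, 0.1, -0.0]
finger_gap: 0.0854
```

```bash
python3 -c "
from h import *
plan([.4838,.1025,.26],-6)
for n in ('wrist','scene','top'):
  im=optics.camera(n); cv2.imwrite('pics/%s9.png'%n,im[:,:,::-1])
  for t in ('cup_center','pad','mark','keeper_knob'):
    for c,p in mark(n,t):
      if abs(p[1]-.17)<.12: print(n,t,c,p,proj(n,p).round(0))
im=cv2.imread('pics/scene9.png')[190:310,180:310]; cv2.imwrite('pics/c9.png',cv2.resize(im,None,fx=5,fy=5,interpolation=2))
"
```

```text
tcp [0.4833 0.1029 0.2609] theta 4.2 shift [0.0004 0.0009 0.0005] turn8 [-0.    1.27 -0.  ] t 10.85 gap 0.08539870633586372 F [ 1.1  0.1 -0. ] j [-0.04 -0.07  1.79  0.    1.42 -0.11]
wrist cup_center 0.9 [0.484  0.1036 0.0706] [[272. 178.]]
wrist mark 0.95 [0.4992 0.1699 0.0116] [[295. 106.]]
wrist mark 0.5 [0.4816 0.106  0.0686] [[274. 176.]]
wrist keeper_knob 0.64 [0.5729 0.2264 0.093 ] [[402.  43.]]
scene cup_center 0.62 [0.4812 0.1053 0.0661] [[265. 254.]]
scene pad 0.68 [0.479  0.1065 0.0075] [[266. 270.]]
scene pad 0.47 [ 0.5139  0.1737 -0.005 ] [[241. 281.]]
scene mark 0.9 [0.4988 0.174  0.0135] [[244. 278.]]
scene keeper_knob 0.83 [0.5762 0.2321 0.0984] [[206. 253.]]
top cup_center 0.37 [0.483  0.099  0.0645] [[262. 203.]]
top pad 0.86 [0.4844 0.1003 0.0124] [[263. 205.]]
top mark 0.73 [0.5007 0.1739 0.0138] [[239. 199.]]
```

View pics/c9.png

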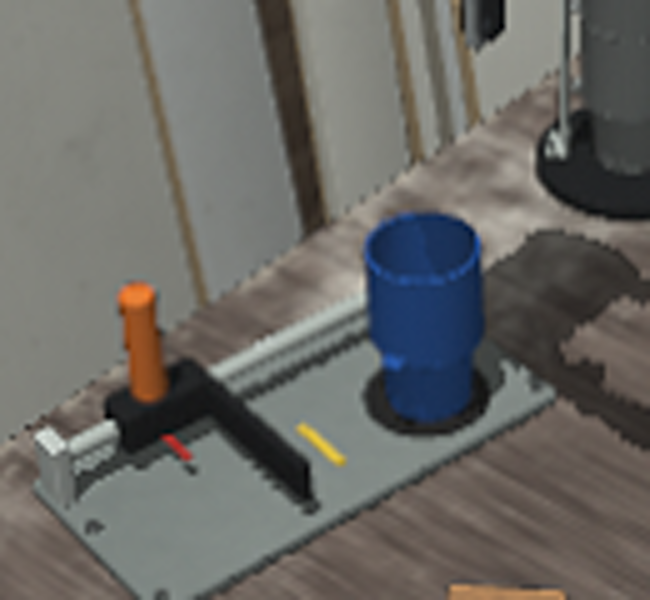

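View pics/wrist9.png

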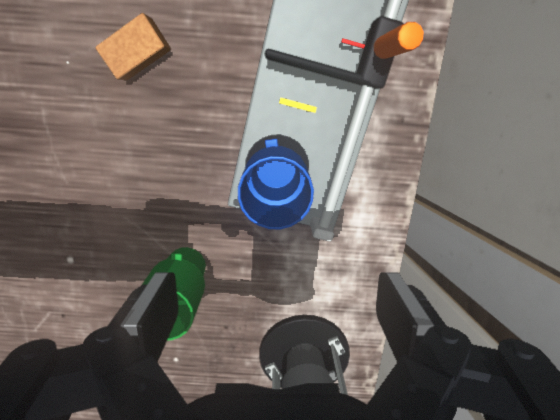

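The cup stands on the pad, upright and about centred. Next I'll measure the cup and pad precisely, then the keeper travel.

```bash
python3 -c "
from h import *
from scipy.optimize import least_squares
im=cv2.imread('pics/wrist9.png'); hsv=cv2.cvtColor(im,40)
m=cv2.inRange(hsv,(100,100,30),(130,255,255)); m[:,:225]=0;m[:,325:]=0;m[240:]=0;m[:152]=0
c=max(cv2.findContours(m,0,2)[0],key=cv2.contourArea); c=cv2.convexHull(c).reshape(-1,2); c=c[c[:,1]>195]
W=atz('wrist',c,.117)[:,:2]
r=least_squares(lambda q:np.hypot(*(W-q).T)-.032,[.484,.103],loss='soft_l1',f_scale=.001);print('cup rim',r.x,np.abs(r.fun).mean(),len(c))
def blob(f,n,lo,hi,z,box):
  im=cv2.imread(f); h=cv2.cvtColor(im,40); k=cv2.inRange(h,lo,hi); b=np.zeros_like(k); b[box[1]:box[3],box[0]:box[2]]=1; k*=b
  cs=max(cv2.findContours(k,0,2)[0],key=cv2.contourArea); (cx,cy),wh,a=cv2.minAreaRect(cs)
  bp=cv2.boxPoints(((cx,cy),wh,a)); Wb=atz(n,bp,z)[:,:2]; e=sorted([(np.linalg.norm(Wb[i]-Wb[(i+1)%4]),i) for i in range(4)])
  i=e[-1][1]; d=Wb[(i+1)%4]-Wb[i]
  print(n,'blob',(cx,cy),wh,atz(n,[(cx,cy)],z)[0],'ang',np.degrees(np.arctan2(d[1],d[0])),'len',e[-1][0],e[0][0])
for f,n,by,br in (('pics/wrist9.png','wrist',(270,90,330,120),(330,30,375,55)),('pics/scene9.png','scene',(236,270,252,288),(210,275,222,284)),('pics/top9.png','top',(235,190,248,210),(215,175,225,190))):
  try:
    blob(f,n,(20,120,100),(35,255,255),.010,by)
    for z in (.01,.02): blob(f,n,(172,120,60),(180,255,255),z,br)
  except Exception as e: print(n,e)
# bar edge direction: posts top centres in wrist
print(atz('wrist',[(411,36)],.118))
"
python3 -c "
import cv2
im=cv2.imread('pics/wrist9.png')[0:120,250:450]; cv2.imwrite('pics/c10.png',cv2.resize(im,None,fx=4,fy=4,interpolation=2))"
```

```text
cup rim [0.48149703 0.1040999 ] 0.00011202379478991069 16
wrist blob (297.5388488769531, 104.85232543945312) (36.901527404785156, 5.5479536056518555) [0.49993328 0.17133917 0.01      ] ang 169.98659078418743 len 0.0391215211999183 0.005612102357596284
wrist max() iterable argument is empty
scene blob (243.89410400390625, 278.62353515625) (10.629592895507812, 1.7354439496994019) [0.50047012 0.17363206 0.01      ] ang 170.27993837332548 len 0.037586968802316954 0.005970700866739383
scene max() iterable argument is empty
top blob (240.00003051757812, 200.50003051757812) (1.5811388492584229, 9.17060375213623) [0.49737437 0.17000493 0.01      ] ang -17.307189138431884 len 0.02781611935639419 0.00481411501549883
top max() iterable argument is empty
[[0.57056502 0.22814571 0.118     ]]
```

View pics/c10.png

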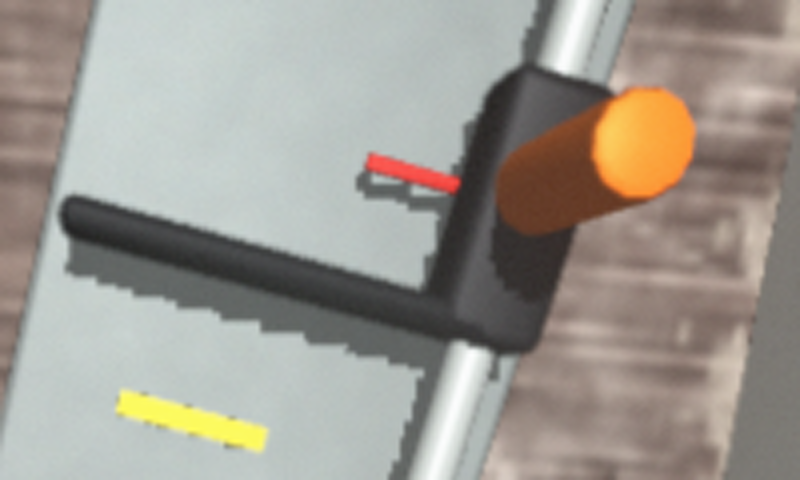

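The yellow line is at (0.500, 0.171) with the stand's y axis at 80°. The knob axis is at about (0.572, 0.228), so the travel is about 68 mm. Moving over the knob with the jaws along the stand's x.

Emit:
{"name": "play_rows", "arguments": {
  "rows": [
    {"x":-0.03,"y":0,"z":0.025,"rx":0,"ry":0.5,"rz":0,"grip":0.6},
    {"x":-0.06,"y":0,"z":0.05,"rx":0,"ry":1.0,"rz":0,"grip":0.6},
    {"x":-0.09,"y":0.02,"z":0.075,"rx":0,"ry":1.5,"rz":0,"grip":0.6},
    {"x":-0.118,"y":0.04,"z":0.0975,"rx":0,"ry":1.78,"rz":0,"grip":0.6},
    {"x":-0.118,"y":0.08,"z":0.0975,"rx":0,"ry":1.78,"rz":0,"grip":0.6}
  ]
}}

```text
clock: 12.1
tool_pos: [0.5759, 0.2312, 0.1813]
tcp_rot: [-1.563, 0.004, -1.744]
force: [-0.1, -0.6, -0.7]
finger_gap: 0.051
```

Emit:
{"name": "play_rows", "arguments": {
  "rows": [
    {"x":0,"y":0.02,"z":0,"rx":0,"ry":0,"rz":0,"grip":0.6},
    {"x":0,"y":0.02,"z":0,"rx":0,"ry":0,"rz":0,"grip":0.6},
    {"x":0,"y":0.02,"z":0,"rx":0,"ry":0,"rz":0,"grip":0.6}
  ]
}}

```text
clock: 12.4
tool_pos: [0.5724, 0.2276, 0.1598]
tcp_rot: [-1.571, 0.0, -1.746]
force: [0.7, 0.6, 0.4]
finger_gap: 0.0514
```

```bash
python3 -c "
from h import *
plan([.572,.228,.088],-10)
for n in ('wrist','scene'):
  im=optics.camera(n); cv2.imwrite('pics/%s11.png'%n,im[:,:,::-1])
for c,p in mark('wrist','keeper_knob'): print(c,p,proj('wrist',p))
print(proj('wrist',[[.572,.228,.118]]))
"
```

```text
tcp [0.5724 0.2276 0.1598] theta -10.0 shift [-0.0003  0.0718 -0.0005] turn8 [-0.   -0.01 -0.  ] t 12.4 gap 0.05136925004574268 F [0.7 0.6 0.4] j [0.18 0.33 1.55 0.   1.26 0.36]
0.94 [0.572  0.2278 0.0992] [[274.48847099 231.09643193]]
[[274.34628549 243.58500297]]
```

View pics/wrist11.png

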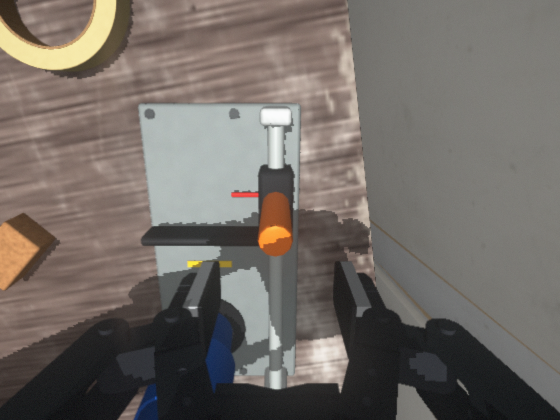

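View pics/scene11.png

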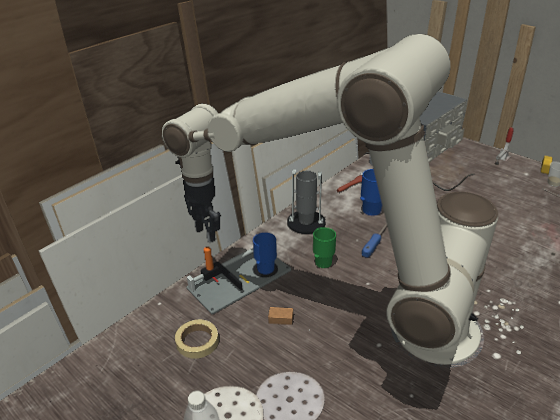

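The knob top at (275,242) matches the prediction and lies between the fingers. Descending and gripping it.

Emit:
{"name": "play_rows", "arguments": {
  "rows": [
    {"x":0,"y":0.02,"z":0,"rx":0,"ry":0,"rz":0,"grip":0.6},
    {"x":0,"y":0.045,"z":0,"rx":0,"ry":0,"rz":0,"grip":0.6},
    {"x":0,"y":0.07,"z":0,"rx":0,"ry":0,"rz":0,"grip":0.6},
    {"x":0,"y":0.07,"z":0,"rx":0,"ry":0,"rz":0,"grip":0.6}
  ]
}}

```text
clock: 12.95
tool_pos: [0.5702, 0.2271, 0.0869]
tcp_rot: [-1.576, -0.002, -1.746]
force: [-0.4, 0.0, -0.5]
finger_gap: 0.051
```

Emit:
{"name": "play_rows", "arguments": {
  "rows": [
    {"x":0,"y":0,"z":0,"rx":0,"ry":0,"rz":0,"grip":0.4},
    {"x":0,"y":0,"z":0,"rx":0,"ry":0,"rz":0,"grip":0.15},
    {"x":0,"y":0,"z":0,"rx":0,"ry":0,"rz":0,"grip":0.15},
    {"x":0,"y":0,"z":0,"rx":0,"ry":0,"rz":0,"grip":0.15},
    {"x":0,"y":0,"z":0,"rx":0,"ry":0,"rz":0,"grip":0.15}
  ]
}}

```text
clock: 13.45
tool_pos: [0.5717, 0.2284, 0.092]
tcp_rot: [-1.572, 0.001, -1.746]
force: [-9.3, 0.8, 8.1]
finger_gap: 0.0183
```

Gripped: the gap is 18 mm and the forces are small. Sliding towards the pad, stopping slightly short first.

Emit:
{"name": "play_rows", "arguments": {
  "rows": [
    {"x":0.008,"y":0,"z":-0.001,"rx":0,"ry":0,"rz":0,"grip":0.15},
    {"x":0.02,"y":0,"z":-0.001,"rx":0,"ry":0,"rz":0,"grip":0.15},
    {"x":0.032,"y":0,"z":-0.001,"rx":0,"ry":0,"rz":0,"grip":0.15},
    {"x":0.042,"y":0,"z":-0.001,"rx":0,"ry":0,"rz":0,"grip":0.15},
    {"x":0.05,"y":0,"z":-0.001,"rx":0,"ry":0,"rz":0,"grip":0.15}
  ]
}}

```text
clock: 13.95
tool_pos: [0.5628, 0.179, 0.092]
tcp_rot: [-1.57, 0.002, -1.746]
force: [-5.6, 3.0, 7.5]
finger_gap: 0.0189
```

Emit:
{"name": "play_rows", "arguments": {
  "rows": [
    {"x":0.005,"y":0,"z":0,"rx":0,"ry":0,"rz":0,"grip":0.15},
    {"x":0.01,"y":0,"z":0,"rx":0,"ry":0,"rz":0,"grip":0.15},
    {"x":0.014,"y":0,"z":0,"rx":0,"ry":0,"rz":0,"grip":0.15},
    {"x":0.014,"y":0,"z":0,"rx":0,"ry":0,"rz":0,"grip":0.15},
    {"x":0.014,"y":0,"z":0,"rx":0,"ry":0,"rz":0,"grip":0.15}
  ]
}}

```text
clock: 14.45
tool_pos: [0.5603, 0.1649, 0.092]
tcp_rot: [-1.57, 0.0, -1.746]
force: [-6.6, -0.5, 10.1]
finger_gap: 0.0187
```

```bash
python3 -c "
from h import *
s=bot.observe(); u=np.array([np.cos(np.radians(80)),np.sin(np.radians(80))])
print((s['tool_pos'][:2]-[.5,.1713])@u)
plan([.56,.16,.09],-10)
for n in ('wrist','scene'):
  im=optics.camera(n); cv2.imwrite('pics/%s12.png'%n,im[:,:,::-1])
im=cv2.imread('pics/scene12.png')[200:310,180:310]; cv2.imwrite('pics/c12.png',cv2.resize(im,None,fx=5,fy=5,interpolation=2))
"
```

```text
0.004153037806022273
tcp [0.5603 0.1649 0.092 ] theta -10.0 shift [0.0049 0.002  0.0005] turn8 [-0. -0. -0.] t 14.45 gap 0.018720810712005095 F [-6.6 -0.5 10.1] j [0.08 0.34 1.69 0.   1.11 0.25]
```

View pics/wrist12.png

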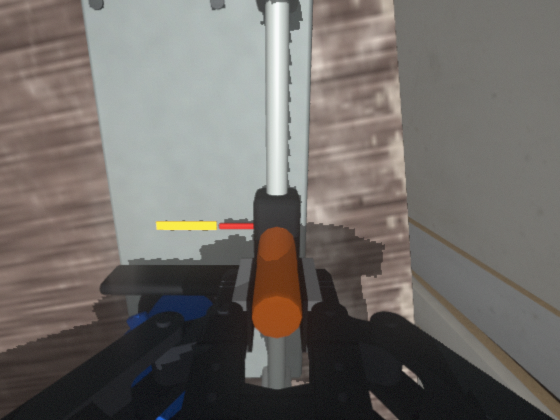

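View pics/c12.png

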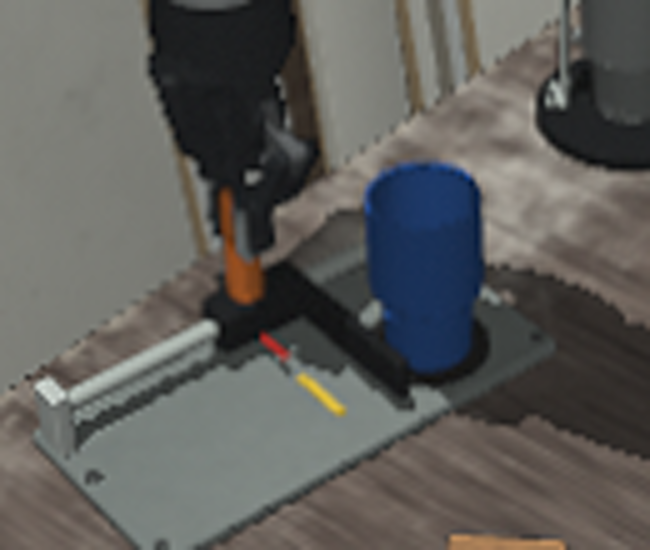

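```bash
python3 -c "
from h import *
u=np.array([np.cos(np.radians(80)),np.sin(np.radians(80))])
for z in (.010,.014,.018,.022,.026):
  w=atz('wrist',[(219,226)],z)[0,:2]; s=atz('scene',[(237.6,271.4)],z)[0,:2]
  lw=atz('wrist',[(186.5,225.7)],.010)[0,:2]; ls=atz('scene',[(244.5,278.7)],.010)[0,:2]
  print(z,'wrist',w.round(4),((w-lw)@u).round(4),'scene',s.round(4),((s-ls)@u).round(4))
k=atz('wrist',[(276.5,317)],.118)[0,:2]; print('knob',k,(k-lw)@u, 'line',lw,ls)
im=cv2.imread('pics/wrist12.png'); h=cv2.cvtColor(im,40)
for nm,lo,hi in (('y',(20,120,100),(35,255,255)),('r',(0,180,90),(4,255,255)),('r2',(173,120,90),(180,255,255))):
  m=cv2.inRange(h,lo,hi); m[:215]=0; m[238:]=0; m[:,255:]=0; ys,xs=np.nonzero(m)
  if len(xs): print(nm,len(xs),xs.min(),xs.max(),ys.mean())
im=cv2.imread('pics/scene12.png')[255:290,220:260]; cv2.imwrite('pics/c13.png',cv2.resize(im,None,fx=18,fy=16,interpolation=0))
"
```

```text
0.01 wrist [0.5214 0.1671] -0.0002 scene [0.5351 0.1631] -0.0032
0.014 wrist [0.5224 0.1685] 0.0013 scene [0.5317 0.1662] -0.0008
0.018 wrist [0.5234 0.17  ] 0.0029 scene [0.5283 0.1693] 0.0016
0.022 wrist [0.5244 0.1714] 0.0045 scene [0.5249 0.1724] 0.0041
0.026 wrist [0.5253 0.1728] 0.006 scene [0.5215 0.1754] 0.0065
knob [0.56019156 0.16723201] 0.00659816703084589 line [0.50022576 0.17110565] [0.49895643 0.17279172]
y 541 156 216 224.9981515711645
r 132 220 252 225.5
```

View pics/c13.png

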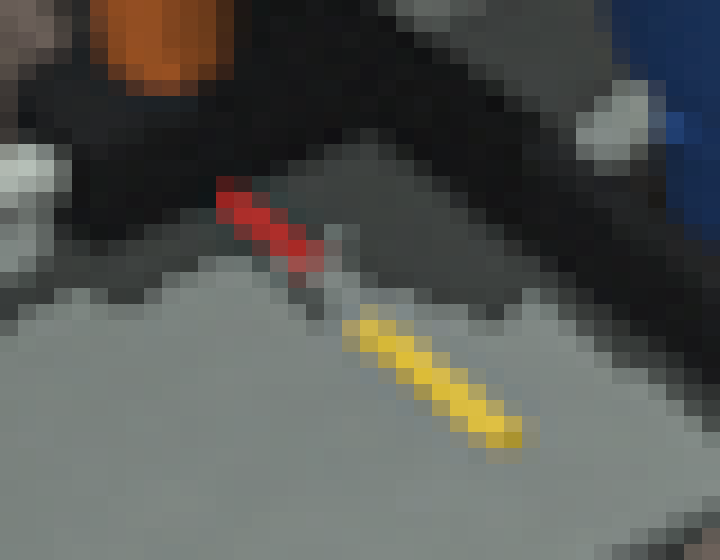

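Triangulating the pointer from both views puts it about 22 mm up, with 4 to 4.5 mm still to go. The TCP agrees at 4.2 mm. Moving 4.5 mm more.

Emit:
{"name": "play_rows", "arguments": {
  "rows": [
    {"x":0.002,"y":0,"z":0,"rx":0,"ry":0,"rz":0,"grip":0.15},
    {"x":0.0045,"y":0,"z":0,"rx":0,"ry":0,"rz":0,"grip":0.15},
    {"x":0.0045,"y":0,"z":0,"rx":0,"ry":0,"rz":0,"grip":0.15},
    {"x":0.0045,"y":0,"z":0,"rx":0,"ry":0,"rz":0,"grip":0.15}
  ]
}}

```text
clock: 14.95
tool_pos: [0.5596, 0.1608, 0.092]
tcp_rot: [-1.57, 0.001, -1.746]
force: [-6.1, 2.3, 9.1]
finger_gap: 0.0185
```

```bash
python3 -c "
from h import *
u=np.array([np.cos(np.radians(80)),np.sin(np.radians(80))])
s=bot.observe(); print((s['tool_pos'][:2]-[.5,.1713])@u)
for n in ('wrist','scene'):
  im=optics.camera(n); cv2.imwrite('pics/%s14.png'%n,im[:,:,::-1])
im=cv2.imread('pics/wrist14.png'); h=cv2.cvtColor(im,40)
P={}
for nm,lo,hi in (('y',(20,120,100),(35,255,255)),('r',(0,180,90),(4,255,255))):
  m=cv2.inRange(h,lo,hi); m[:190]=0; m[238:]=0; m[:,258:]=0; ys,xs=np.nonzero(m); P[nm]=(xs.mean(),ys.mean()); print(nm,len(xs),xs.min(),xs.max(),ys.mean())
y=atz('wrist',[P['y']],.01)[0,:2]
for z in (.02,.022,.024): print(z,(atz('wrist',[P['r']],z)[0,:2]-y)@u)
im=cv2.imread('pics/scene14.png')[255:290,220:260]; cv2.imwrite('pics/c14.png',cv2.resize(im,None,fx=18,fy=16,interpolation=0))
"
```

```text
8.329145422800166e-06
y 540 156 216 219.01296296296297
r 133 220 252 225.54887218045113
0.02 -0.0007656652841628447
0.022 1.3094310767846305e-05
0.024 0.0007918539056985373
```

View pics/c14.png

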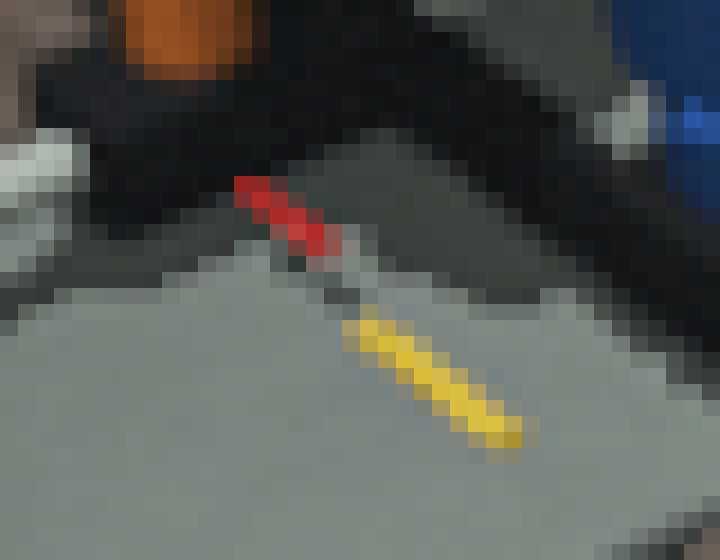

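View pics/wrist14.png

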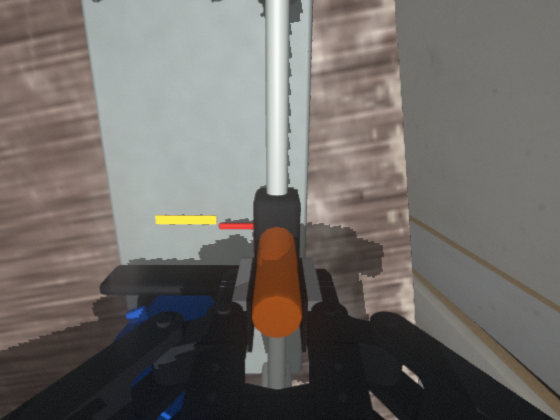

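The wrist estimate is 0 mm, assuming the pointer is 22 mm up. I'll release, back off and check from a clear view.

Emit:
{"name": "play_rows", "arguments": {
  "rows": [
    {"x":0,"y":0,"z":0,"rx":0,"ry":0,"rz":0,"grip":0.35},
    {"x":0,"y":0,"z":0,"rx":0,"ry":0,"rz":0,"grip":0.55},
    {"x":0,"y":0,"z":0,"rx":0,"ry":0,"rz":0,"grip":0.55},
    {"x":0,"y":0,"z":0,"rx":0,"ry":0,"rz":0,"grip":0.55}
  ]
}}

```text
clock: 15.45
tool_pos: [0.5596, 0.1602, 0.0895]
tcp_rot: [-1.57, 0.0, -1.746]
force: [0.2, -0.6, -0.9]
finger_gap: 0.0469
```

Emit:
{"name": "play_rows", "arguments": {
  "rows": [
    {"x":0,"y":-0.02,"z":0,"rx":0,"ry":0,"rz":0,"grip":0.55},
    {"x":0,"y":-0.06,"z":0,"rx":0,"ry":0,"rz":0,"grip":0.55},
    {"x":0,"y":-0.1,"z":0,"rx":0,"ry":0,"rz":0,"grip":0.55},
    {"x":0.04,"y":-0.13,"z":-0.02,"rx":0,"ry":0,"rz":0,"grip":0.55},
    {"x":0.08,"y":-0.15,"z":-0.04,"rx":0,"ry":0,"rz":0,"grip":0.55}
  ]
}}

```text
clock: 15.95
tool_pos: [0.508, 0.0903, 0.2407]
tcp_rot: [-1.567, 0.0, -1.744]
force: [0.4, -2.2, 1.2]
finger_gap: 0.0468
```

Emit:
{"name": "play_rows", "arguments": {
  "rows": [
    {"x":0,"y":0,"z":0,"rx":0,"ry":0,"rz":0,"grip":0.55},
    {"x":0,"y":0,"z":0,"rx":0,"ry":0,"rz":0,"grip":0.55},
    {"x":0,"y":0,"z":0,"rx":0,"ry":0,"rz":0,"grip":0.55}
  ]
}}

```text
clock: 16.25
tool_pos: [0.5074, 0.0911, 0.2372]
tcp_rot: [-1.572, 0.0, -1.746]
force: [0.4, 0.2, 0.6]
finger_gap: 0.0469
```

```bash
python3 -c "
from h import *
plan([.56,.16,.09],-10)
for n in ('wrist','scene','top'):
  im=optics.camera(n); cv2.imwrite('pics/%s15.png'%n,im[:,:,::-1])
"
```

```text
tcp [0.5074 0.0911 0.2372] theta -10.0 shift [-0.077   0.1472  0.04  ] turn8 [ 0.01 -0.   -0.  ] t 16.25 gap 0.04687478703182805 F [0.4 0.2 0.6] j [-0.06  0.01  1.76  0.    1.37  0.12]
```

View pics/wrist15.png

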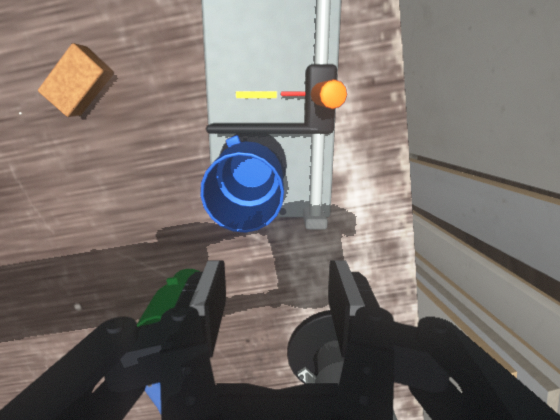

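View pics/top15.png

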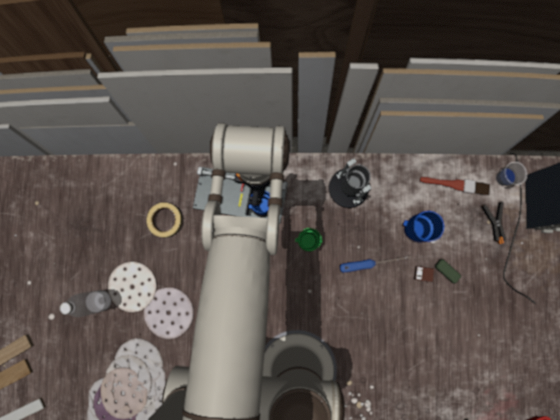

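From almost straight above the line, the yellow line (256,95), the pointer (293,94) and the knob top (332,94) share a row. I'll put numbers on that and recheck the cup.

```bash
python3 -c "
from h import *
from scipy.optimize import least_squares
u=np.array([np.cos(np.radians(80)),np.sin(np.radians(80))]);v=np.array([u[1],-u[0]])
W=optics.camera_model('wrist')['world_from_camera']
im=cv2.imread('pics/wrist15.png'); h=cv2.cvtColor(im,40); P={}
for nm,lo,hi,b in (('y',(20,120,100),(35,255,255),(230,85,280,105)),('r',(0,150,60),(4,255,255),(279,88,307,102)),('k',(8,150,120),(19,255,255),(318,78,350,112))):
  m=cv2.inRange(h,lo,hi); k=np.zeros_like(m); k[b[1]:b[3],b[0]:b[2]]=1; ys,xs=np.nonzero(m*k); P[nm]=(xs.mean(),ys.mean()); print(nm,len(xs),P[nm])
y=atz('wrist',[P['y']],.01)[0,:2]; print('line',y,'cam offset',(W[:2,3]-y)@u)
for z in (.018,.022,.026): print(z,'pointer-line',(atz('wrist',[P['r']],z)[0,:2]-y)@u)
print('knob-line',(atz('wrist',[P['k']],.118)[0,:2]-y)@u)
# cup rim & pad arc
m=cv2.inRange(h,(100,100,30),(130,255,255)); m[:,:195]=0;m[:,300:]=0;m[240:]=0;m[:153]=0
c=cv2.convexHull(max(cv2.findContours(m,0,2)[0],key=cv2.contourArea)).reshape(-1,2); c=c[c[:,1]>185]
w=atz('wrist',c,.117)[:,:2]
r=least_squares(lambda q:np.hypot(*(w-q).T)-.032,[.484,.103],loss='soft_l1',f_scale=.001);print('cup rim',r.x,np.abs(r.fun).mean())
for q in ([.483,.1032],):
  print('cup-pad along x,y stand',(r.x-q)@v,(r.x-q)@u,'cup-line y',(r.x-y)@u)
c=im[60:245,180:360]; cv2.imwrite('pics/c15.png',cv2.resize(c,None,fx=3.2,fy=3.2,interpolation=2))
c=cv2.imread('pics/scene15.png')[190:310,180:310]; cv2.imwrite('pics/c16.png',cv2.resize(c,None,fx=5,fy=5,interpolation=2))
"
```

```text
y 236 (np.float64(255.83050847457628), np.float64(94.48305084745763))
r 77 (np.float64(293.4155844155844), np.float64(93.85714285714286))
k 445 (np.float64(332.66516853932586), np.float64(95.15056179775281))
line [0.49962427 0.17145365] cam offset 0.002284999385710186
0.018 pointer-line 0.0006061845524699214
0.022 pointer-line 0.0006252445029378221
0.026 pointer-line 0.0006443044534057227
knob-line 0.00024872148090494296
cup rim [0.48190337 0.1034647 ] 0.0002772853887311694
cup-pad along x,y stand -0.0011259382347903494 7.025031147987314e-05 cup-line y -0.07003324818284445
```

View pics/c15.png

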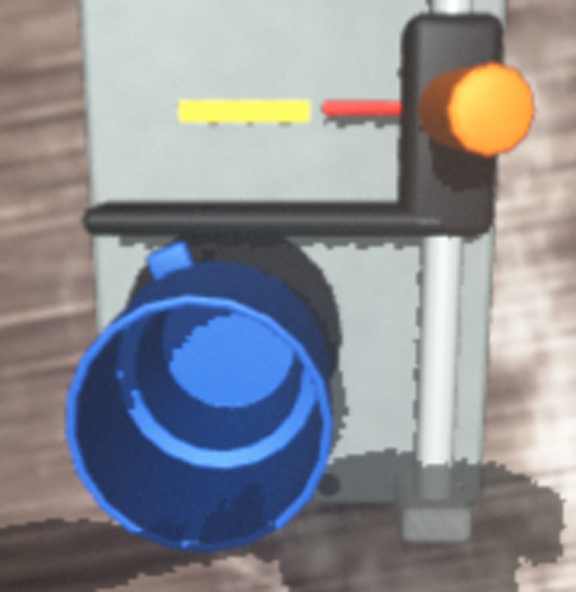

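View pics/c16.png

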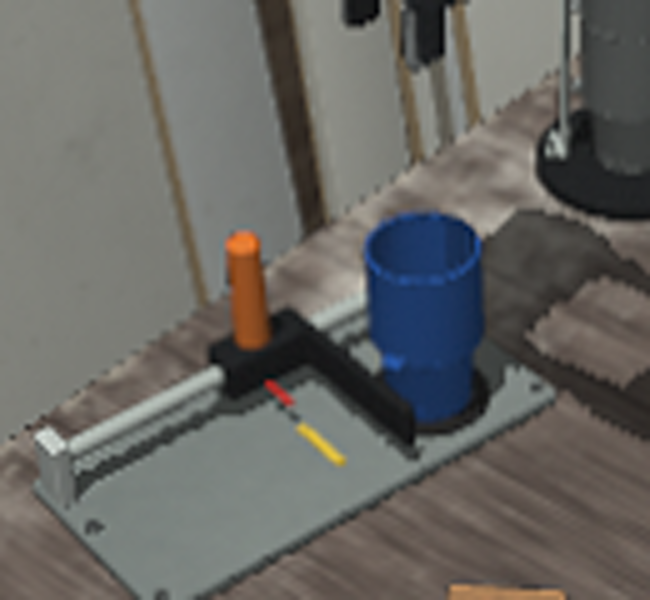

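```bash
python3 -c "
from h import *
print(bot.hand_in())"
```

```text
the job is handed in; nothing more can be done
None
```

The blue cup is off the stack and standing upright on the pad, and the keeper's pointer is on the yellow line. I handed the job in at about 16.5 s of the 58 s allowed.

I gripped the cup across its ears, turned it about 65° counter-clockwise, lifted it straight out and set it down on the pad. I let go at first contact. Then I slid the keeper about 68 mm by the orange knob, let go and backed the arm away.

- **Cup:** it stands about 1 mm from the pad's centre and exactly 70 mm from the line along the stand. That leaves the cross arm close in front of it without touching.
- **Keeper:** the pointer is about 0.6 mm from the middle of the line and the knob about 0.2 mm. Before letting go, one estimate from the knob top put it about 2 mm farther from the line. The later view from straight above did not bear that out.
- **Pad position:** the cameras differed by up to 5 mm on where the pad is (0.101 to 0.107 m in y), and the scene camera was the outlier. I relied on the wrist camera, which saw both the cup and the pad.
- **Forces and bystanders:** the readings I saw stayed below about 13 N. I kept clear of the tape roll, cork block and screwdriver, and they look unmoved in the last pictures. I did not measure their positions.

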